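# Slide a tray of bracelets across the gap into the drying cabinet

## Robot

A 6-joint arm with a two-finger parallel gripper is mounted at the origin on a cart in front of the work surface, level with it; the furniture and walls round the work are solid. World frame = base frame: x ahead of the robot, y to its left, z up, the work surface at z = 0. Lengths are in m, angles in degrees, forces in N, time in s.
With the tool pointing down it reaches from about 0.25 to 0.775 m from the base axis. Payload 4 kg.
Tool frame: the origin (TCP) lies at the very end of the fingers, on their centre line; the grasp point (between the pads) lies 19 mm behind it (bot.hold_point_z is the distance from the TCP to the grasp point, in m); x points along the fingers, y is the direction in which the jaws open and shut, and the axes are right-handed (so a half turn about x gives the same grasp; the last joint's range is limited). The gripper opens to 94 mm and grips with 3 to 60 N. Pads are 16 mm wide; open, the fingers measure 119 mm over their backs; the gripper's body (75 mm by 177 mm) begins 78 mm behind the grasp point.
Start: joints at [-70.308, 4.996, 78.535, -0, 96.463, -5.907], TCP at [0.238, -0.496, 0.206] pointing down, gripper open.
Joint ranges: [-177.83, 177.83], [-43.37, 116.18], [15.69, 146.23], [-61.86, 241.86], [9.47, 152.12], [-147.06, 147.06]. Speed limits (degrees/s): [159.86, 159.86, 180, 180, 180, 180].

## Interface

Orientations are given as a 3x3 rotation matrix whose columns are the frame's x, y, z axes.
In Python, from workcell import telemetry, vision, bot gives the robot as it stands.
- The arm moves only by the tool play_rows, never from a script. Its argument "moves" is a list of rows, each a list of 7 numbers: the shift along the tool's x, y, z in cm, then the turn, a rotation vector about the tool's x, y, z in degrees, then the closure in counts, from 0 (fully open) to 255 (shut). In form: [[tx, ty, tz, ax, ay, az, grip], ...]. A call has 1 to 8 rows; each row shifts and turns the commanded pose from where the row before left it, along the tool's axes as they then stand; what a row does not reach is not made up. A row lasts 1/10 s, in which the tool goes at most 50 mm and 8.59 degrees, less where a joint would pass 70% of its speed; a pose out of reach is approached as far as the arm can. A call is refused whole if a number of a shift passes 5 or a number of a turn 8.59, either way. A call with a gripper value outside its range is refused whole. The fingers move at their own pace and stop on an object; the grip force is fixed at half the most. Time passes only in rows, so rows that do not move let the fingers close. It gives the time, the measured TCP pose, the force and the opening at its end, in the units of the state.
- telemetry.get_obs(): the state, without advancing time (a new reading comes with each control period).
- vision.snapshot(name): name is "scene" or "top" or "wrist"; returns a dict with "color" (384x512x3 uint8, red, green, blue), "camera_matrix" (3x3 intrinsics, pixels), "k1" (the pictures are not rectified: a ray, as slopes to the right and down, at radius r is drawn at 1 + k1 r^2 times it, then the intrinsics apply), "extrinsics" (4x4, takes a point from camera to world coordinates). Camera axes: x right, y up, looking along -z (the intrinsics and any distortion apply to the point x, -y, -z); pixel columns grow to the right and rows downward; lengths in m; the calibration is good to about 2 mm. A picture is of the moment at which its call begins. There is no depth.
- bot.hand_in(): hands the job in, once; it reports no verdict.
The state is a dict: "t": time; "q": joint angles; "dq": joint speeds; "effort": joint torques, N m; "tcp_pos": TCP position; "tcp_rot": TCP orientation; "contact_force": force on the tool from outside, world axes, zero at the start; "moment": the same for the moment, N m; "finger_gap": finger opening in m.
Only numpy, scipy, OpenCV 4.12 (cv2) and the standard library are available. Lean on these libraries where they do the work, as an engineer would, in place of code of your own. Each camera call takes 0.05 s, during which the arm holds its last target.

## Task

Set the metal tray of bracelets down level on the low wooden stand, its nose towards the open mouth of the drying cabinet and its tail blade away from it, and let go of it there (the cross handle over its middle is for lifting). Then, by the tail blade, push it across the gap into the cabinet until its nose is fully home against the back wall, holding it level so that neither end sags into the gap. Keep both bracelets in the tray and do not disturb the wooden block or the loupe.

Things in the scene. Friction and masses are not known exactly. Their poses are not given: they have to be found in the camera images.
- tray_bail (a point): Middle of the steel tray's cross handle: a level bar, 10 x 10 mm section, 90 mm long (along the tray's y), over the tray's middle, its centre 46 mm above the tray's underside, free below for 20 mm. The tray is rigid, 130 mm long (x, +x to the nose), 90 mm wide, rims 15 mm high, floor 4 mm, 0.45 kg, balanced under the handle. Axes are the tray's, z up. It starts flat on the bench.
- tray_tail (a point): Centre of the tray's tail blade: an upright steel blade behind the tray, 10 mm thick (y), 45 mm long (x), 42 mm high, from 8 to 50 mm above the tray's underside. The centre is 87.5 mm behind the tray's middle and 29 mm above the underside; the blade ends 110 mm behind the middle. Axes are the tray's.
- tray_nose (a point): Lower front edge of the tray, middle, 65 mm ahead of the tray's middle and 5 mm above its underside (the last 10 mm of the floor turn up). Axes are the tray's.
- tray_rear (a point): Lower rear edge of the tray, middle, 65 mm behind the tray's middle, at the underside (the tail blade stands behind it). Axes are the tray's.
- stand: Low wooden stand, fixed on the bench, top 30 mm above the bench, 115 mm (x) by 120 mm (y). Origin on the bench under its centre; its +x points to the cabinet's mouth, in line with the cabinet's x axis. An open gap of 100 to 110 mm parts it from the cabinet.
- cabinet: Small grey sheet-metal drying cabinet, fixed, 140 mm deep (x), 124 mm wide (y), 92 mm high, open at its -x face. Origin on the bench under its centre; mouth at x = -70 mm; +x points inward. Inside: floor 30 mm above the bench (level with the stand), 112 mm wide, 56 mm high, back wall at x = +62 mm; sill rounded 5 mm.
- cuff_a: Plain open bracelet, 54 x 61 x 6 mm, lying in the front half of the tray; origin at the centre of its underside.
- cuff_b: Engraved open bracelet, 48 x 60 x 7 mm, lying in the rear half of the tray; origin at the centre of its underside.
- doming_block: Bystander: wooden block 55 x 55 x 40 mm with a hollow in the top; origin at the centre of its underside.
- loupe: Bystander: small black loupe, 31 mm across, 19 mm high; origin at the centre of its underside.

How it is judged:
By the outcome, as a careful person would: the job done as asked, in the order asked, and still so for the second after the job is handed in, with the robot touching nothing.
It also fails if it takes over 59 s, if anything falls off the work surface, if the arm or the gripper's body presses on something with over 40 N, if the wrist force passes 120 N, or if a joint passes its speed limit or range.

## Working session

There is one attempt and no reset: what is moved stays moved. The work goes in short steps, Python scripts to look and compute and a tool call to move; the robot and the scene stay as the last step left them, time stands still between calls to the robot, and variables do not carry over. Pictures are saved under pics/ and viewed, and the job is handed in when it is done.

Besides the shell and the picture viewer there is one more tool, called after "Emit:" as name(argument=value, ...), one argument or row to a line, values as JSON. play_rows: Moves the arm, as the interface text tells. Its arguments: {"type":"object","properties":{"moves":{"type":"array"}},"required":["moves"]}

```bash
mkdir -p pics; ls; python3 - <<'E'
from workcell import telemetry, vision, bot
import cv2
print(telemetry.get_obs())
for n in ("scene","top","wrist"):
    s=vision.snapshot(n); cv2.imwrite(f"pics/{n}0.png",s["color"][:,:,::-1]); print(n,s["camera_matrix"],s["k1"],s["extrinsics"])
E
```

```text
pics
{'t': 0.0, 'q': array([-7.03077823e+01,  5.03978320e+00,  7.86218188e+01,  7.10995442e-05,
        9.64620421e+01, -5.90772186e+00]), 'dq': array([-0.02606193,  0.03864189, -0.14532599, -0.01029249,  0.04859006,
       -0.03589255]), 'effort': array([-4.61646891e-05, -3.40181279e+01, -3.02426004e+01,  7.16618495e-02,
        3.30184679e-02, -1.72369869e-04]), 'tcp_pos': array([ 0.2374594 , -0.49551227,  0.20432364]), 'tcp_rot': array([[-7.26012950e-04,  4.32084143e-01, -9.01833004e-01],
       [ 2.03220289e-03, -9.01830742e-01, -4.32084695e-01],
       [-9.99997672e-01, -2.14640672e-03, -2.23341848e-04]]), 'contact_force': array([0.61008008, 0.14269458, 0.33186818]), 'moment': array([ 0.00959705, -0.04615417, -0.02045899]), 'finger_gap': 0.0935719038598019}
scene [[412.37088146   0.         255.26047189]
 [  0.         412.37088146 192.7156797 ]
 [  0.           0.           1.        ]] -0.146457701665421 [[-0.83334012  0.25810042 -0.48880304  0.11390516]
 [-0.55274873 -0.38331546  0.73995818  0.74294747]
 [ 0.00361775  0.88682209  0.46209683  0.50840499]
 [ 0.          0.          0.          1.        ]]
top [[388.78036766   0.         260.69830485]
 [  0.         388.78036766 194.50645013]
 [  0.           0.           1.        ]] 0.0007813887618066506 [[ 2.72230847e-02  9.97401980e-01 -6.66947877e-02  5.18040173e-01]
 [-9.98858875e-01  2.97605957e-02  3.73531033e-02 -4.97992454e-04]
 [ 3.92409358e-02  6.56018140e-02  9.97073995e-01  9.26109823e-01]
 [ 0.00000000e+00  0.00000000e+00  0.00000000e+00  1.00000000e+00]]
wrist [[264.34748199   0.         255.4065141 ]
 [  0.         264.34748199 191.62410718]
 [  0.           0.           1.        ]] -0.05393682035086579 [[ 0.43267036  0.87472714  0.21828602  0.30005878]
 [-0.90155075  0.42022954  0.10302125 -0.46664902]
 [-0.00161475 -0.24137017  0.97043178  0.38452419]
 [ 0.          0.          0.          1.        ]]
```

View pics/scene0.png

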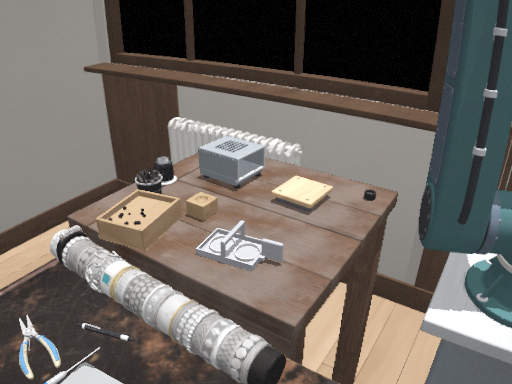

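View pics/top0.png

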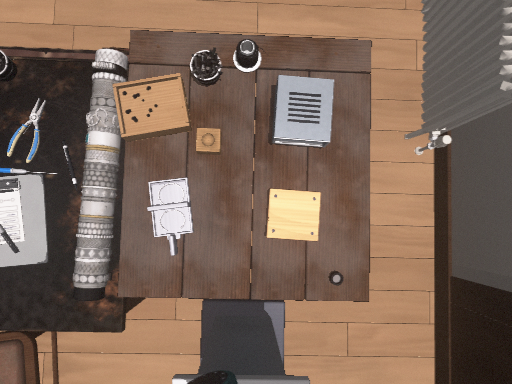

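View pics/wrist0.png

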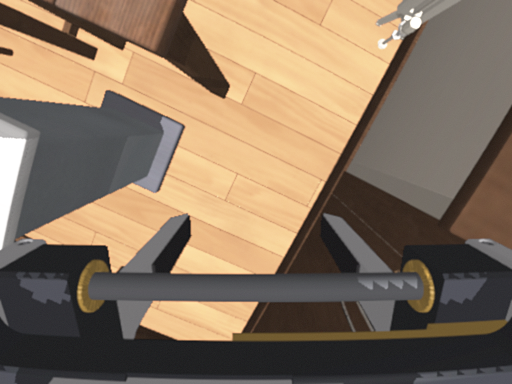

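```bash
cat > h.py <<'E'
import numpy as np, cv2
def ray(s,uv):
    K=s["camera_matrix"];k1=s["k1"];E=s["extrinsics"]
    p=cv2.undistortPoints(np.array([[uv]],float),K,np.array([k1,0,0,0.]))[0,0]
    d=E[:3,:3]@np.array([p[0],-p[1],-1]); return E[:3,3],d/np.linalg.norm(d)
def onz(s,uv,z):
    o,d=ray(s,uv); return o+d*(z-o[2])/d[2]
def tri(rs):
    A=np.zeros((3,3));b=np.zeros(3)
    for o,d in rs:
        M=np.eye(3)-np.outer(d,d);A+=M;b+=M@o
    x=np.linalg.solve(A,b)
    return x,[np.linalg.norm((np.eye(3)-np.outer(d,d))@(x-o)) for o,d in rs]
def proj(s,X):
    E=s["extrinsics"];c=E[:3,:3].T@(np.array(X)-E[:3,3]);x,y=c[0]/-c[2],-c[1]/-c[2]
    f=1+s["k1"]*(x*x+y*y);K=s["camera_matrix"];return K[0,0]*x*f+K[0,2],K[1,1]*y*f+K[1,2]
def crop(s,name,x0,x1,y0,y1,k):
    im=s["color"][y0:y1,x0:x1,::-1];cv2.imwrite(name,cv2.resize(im,None,fx=k,fy=k,interpolation=cv2.INTER_CUBIC))
E
python3 - <<'E'
from workcell import vision
from h import *
import pickle
d={n:vision.snapshot(n) for n in("scene","top")}
pickle.dump(d,open("s0.pkl","wb"))
crop(d["top"],"pics/t_tray.png",130,210,170,265,6)
crop(d["top"],"pics/t_st.png",255,345,65,250,3)
crop(d["scene"],"pics/s_tray.png",185,295,210,280,7)
crop(d["scene"],"pics/s_st.png",190,340,130,215,5)
E
```

```text
(no output)
```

View pics/t_tray.png

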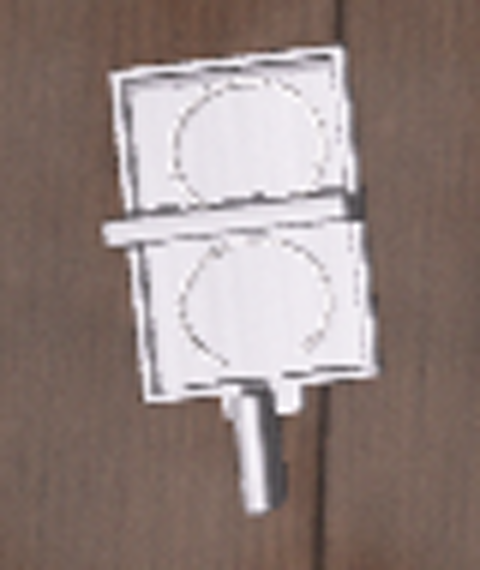

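View pics/s_tray.png

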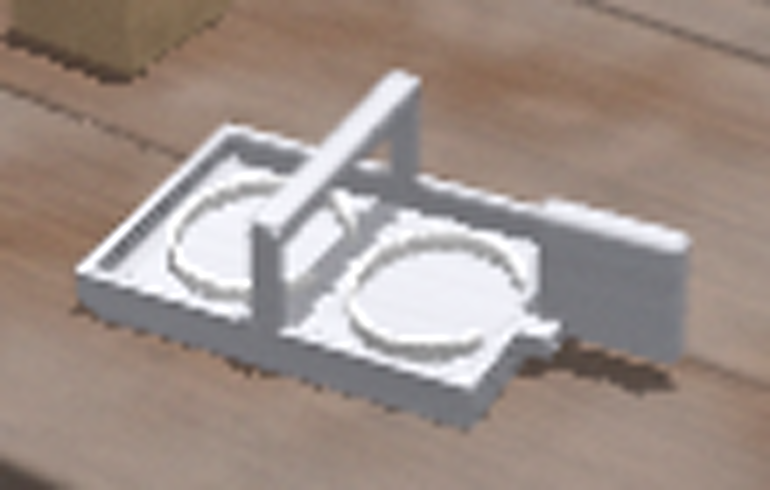

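View pics/t_st.png

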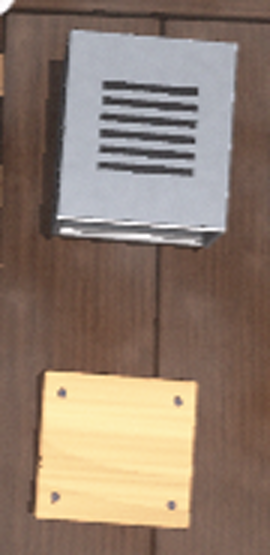

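View pics/s_st.png

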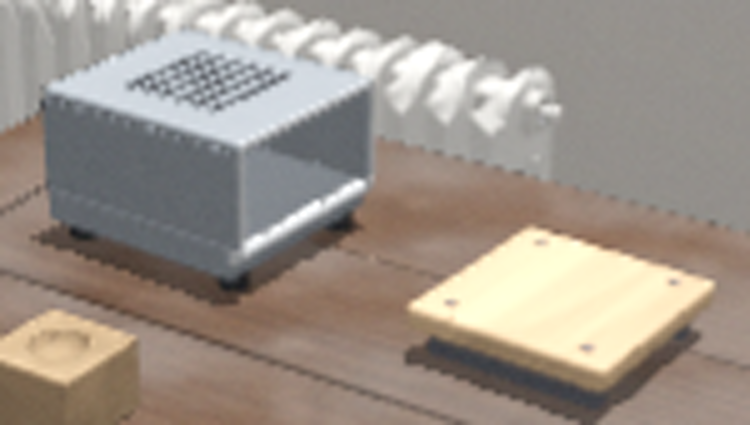

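```bash
cat > m.py <<'E'
from h import *
import pickle
d=pickle.load(open("s0.pkl","rb"));T=d["top"];S=d["scene"]
c=lambda x0,y0,k,u,v:(x0+(u+.5)/k-.5,y0+(v+.5)/k-.5)
tt=lambda u,v:c(130,170,6,u,v); st=lambda u,v:c(185,210,7,u,v)
ts=lambda u,v:c(255,65,3,u,v); ss=lambda u,v:c(190,130,5,u,v)
P=lambda n,a:print(n,np.round(np.array(a)*1000,1))
def both(n,a,b):
    x,r=tri([ray(T,a),ray(S,b)]);P(n,x);print("   res",np.round(np.array(r)*1e3,1));return x
g={}
for n,a,b in [("FL",(112,72),(80,272)),("FR",(345,47),(228,127)),("RL",(150,400),(480,385)),("RR",(378,373),(540,240))]:
    g[n]=both("rim "+n,tt(*a),st(*b)); g[n+"z"]=onz(T,tt(*a),.015);P("  z15",g[n+"z"])
bl=both("bar L",tt(107,233),st(268,222)); br=both("bar R",tt(352,203),st(405,78)); P("barmid",(bl+br)/2)
bl=onz(T,tt(104,233),.051);br=onz(T,tt(352,203),.051);P("bar z51",[bl,br,(bl+br)/2])
both("blade end top",tt(258,512),st(690,238)); P("blade z50",onz(T,tt(258,512),.05))
z=[g[n+"z"] for n in("FL","FR","RL","RR")];P("ctr",sum(z)/4)
for n,a,b in [("FL",(43,371),(533,227)),("FR",(197,381),(716,284)),("RL",(35,517),(410,308)),("RR",(189,528),(603,387))]:
    P("stand %s z30"%n,onz(T,ts(*a),.03))
# scene: left= +x? check
for n,b in [("a",(533,227)),("b",(716,284)),("c",(410,308)),("d",(603,387))]: P("stand scene "+n,onz(S,ss(*b),.03))
for n,a in [("BL",(71,30)),("BR",(237,43)),("FL",(57,217)),("FR",(222,230))]: P("cab %s z92"%n,onz(T,ts(*a),.092))
for n,b in [("a",(192,28)),("b",(372,80)),("c",(43,90)),("d",(242,150))]: P("cab scene "+n,onz(S,ss(*b),.092))
E
python3 m.py
```

```text
rim FL [600.9 228.   14.3]
   res [0.5 0.5]
  z15 [601.3 228.1  15. ]
rim FR [614.3 139.1  13.5]
   res [0.2 0.2]
  z15 [613.9 138.8  15. ]
rim RL [473.8 207.3  14.2]
   res [1.5 1.5]
  z15 [475.1 207.8  15. ]
rim RR [494.5 126.2   8. ]
   res [8.2 8.2]
  z15 [487.7 121.1  15. ]
bar L [537.4 217.8  50.8]
   res [0.7 0.7]
bar R [552.  128.9  47.9]
   res [0.1 0.1]
barmid [544.7 173.3  49.4]
bar z51 [[538.  219.3  51. ]
 [551.8 128.3  51. ]
 [544.9 173.8  51. ]]
blade end top [435.8 158.   50.1]
   res [1. 1.]
blade z50 [436.6 158.5  50. ]
ctr [544.5 174.   15. ]
stand FL z30 [592.9 -52.9  30. ]
stand FR z30 [ 588.7 -172.7   30. ]
stand RL z30 [480.6 -49.7  30. ]
stand RR z30 [ 475.2 -168.4   30. ]
stand scene a [ 584.9 -173.5   30. ]
stand scene b [ 472.1 -165.6   30. ]
stand scene c [590.3 -53.1  30. ]
stand scene d [471.9 -34.8  30. ]
cab BL z92 [839.1 -63.4  92. ]
cab BR z92 [ 834.5 -186.2   92. ]
cab FL z92 [700.  -56.6  92. ]
cab FR z92 [ 694.7 -177.2   92. ]
cab scene a [ 828.3 -189.    92. ]
cab scene b [ 692.2 -176.    92. ]
cab scene c [835.8 -61.3  92. ]
cab scene d [693.8 -53.4  92. ]
```

```bash
cat > plan.py <<'E'
import numpy as np
from scipy.spatial.transform import Rotation as Ro
from workcell import telemetry
def down(yaw):
    c,s=np.cos(np.radians(yaw)),np.sin(np.radians(yaw)); return np.array([[0,c,s],[0,s,-c],[-1.,0,0]])
def plan(p1,yaw,grip,step=.045,rstep=8.,n=None,p0=None,R0=None):
    o=telemetry.get_obs(); p=np.array(o["tcp_pos"]) if p0 is None else np.array(p0); R=o["tcp_rot"] if R0 is None else R0
    R1=down(yaw); rv=Ro.from_matrix(R.T@R1).as_rotvec(degrees=True)
    n=n or int(max(np.ceil(np.linalg.norm(p1-p)/step),np.ceil(np.abs(rv).max()/rstep),1))
    pi=p.copy();out=[]
    for i in range(n):
        t=R.T@(p+(p1-p)*(i+1)/n-pi)*100; a=rv/n
        row=[*np.round(t,2),*np.round(a,2),grip]; pi=pi+R@np.array(row[:3])/100; R=R@Ro.from_rotvec(row[3:6],degrees=True).as_matrix(); out.append(row)
    for i in range(0,n,8): print([[float(x) for x in r[:6]]+[grip] for r in out[i:i+8]])
    print("end",np.round(pi,4)); return pi,R
def st():
    o=telemetry.get_obs();R=o["tcp_rot"];print("t",round(o["t"],2),"p",np.round(o["tcp_pos"],4),"yaw",np.round(np.degrees(np.arctan2(R[1,1],R[0,1])),2),"x",np.round(R[:,0],4),"F",np.round(o["contact_force"],1),"M",np.round(o["moment"],2),"gap",round(o["finger_gap"],4),"q",np.round(o["q"],1))
E
python3 -c "
from plan import *
plan(np.array([.5447,.1737,.16]),8.5,60,step=.046)"
```

```text
[[0.27, -2.77, -3.33, -4.29, -0.0, 0.0, 60], [0.26, -2.51, -3.53, -4.29, -0.0, 0.0, 60], [0.27, -2.25, -3.71, -4.29, -0.0, 0.0, 60], [0.27, -1.96, -3.86, -4.29, -0.0, 0.0, 60], [0.27, -1.66, -4.0, -4.29, -0.0, 0.0, 60], [0.26, -1.36, -4.11, -4.29, -0.0, 0.0, 60], [0.27, -1.05, -4.21, -4.29, -0.0, 0.0, 60], [0.27, -0.73, -4.27, -4.29, -0.0, 0.0, 60]]
[[0.27, -0.41, -4.31, -4.29, -0.0, 0.0, 60], [0.26, -0.09, -4.33, -4.29, -0.0, 0.0, 60], [0.27, 0.24, -4.33, -4.29, -0.0, 0.0, 60], [0.27, 0.56, -4.3, -4.29, -0.0, 0.0, 60], [0.27, 0.88, -4.24, -4.29, -0.0, 0.0, 60], [0.26, 1.2, -4.16, -4.29, -0.0, 0.0, 60], [0.27, 1.5, -4.07, -4.29, -0.0, 0.0, 60], [0.27, 1.8, -3.93, -4.29, -0.0, 0.0, 60]]
[[0.26, 2.1, -3.8, -4.29, -0.0, 0.0, 60]]
end [0.5447 0.1737 0.16  ]
```

Emit:
play_rows(
  moves=[
    [0.3, -2.8, -3.3, -4.3, 0, 0, 60],
    [0.3, -2.5, -3.5, -4.3, 0, 0, 60],
    [0.3, -2.2, -3.7, -4.3, 0, 0, 60],
    [0.3, -2.0, -3.9, -4.3, 0, 0, 60],
    [0.2, -1.7, -4.0, -4.3, 0, 0, 60],
    [0.2, -1.4, -4.1, -4.3, 0, 0, 60],
    [0.3, -1.0, -4.2, -4.3, 0, 0, 60],
    [0.3, -0.7, -4.3, -4.3, 0, 0, 60],
  ],
)

```text
t: 1.05
tcp_pos: [0.3822, -0.1791, 0.1835]
tcp_rot: [[0.001, 0.867, -0.498], [-0.0, -0.498, -0.867], [-1.0, 0.001, 0.0]]
contact_force: [1.0, -1.0, 0.7]
finger_gap: 0.0715
```

Emit:
play_rows(
  moves=[
    [0.3, -0.4, -4.3, -4.3, 0, 0, 60],
    [0.2, -0.1, -4.3, -4.3, 0, 0, 60],
    [0.3, 0.2, -4.3, -4.3, 0, 0, 60],
    [0.3, 0.6, -4.3, -4.3, 0, 0, 60],
    [0.3, 0.9, -4.2, -4.3, 0, 0, 60],
    [0.2, 1.2, -4.2, -4.3, 0, 0, 60],
    [0.3, 1.5, -4.1, -4.3, 0, 0, 60],
    [0.3, 1.8, -3.9, -4.3, 0, 0, 60],
  ],
)

```text
t: 1.85
tcp_pos: [0.526, 0.1358, 0.1613]
tcp_rot: [[0.0, 0.997, 0.08], [-0.0, 0.08, -0.997], [-1.0, 0.0, 0.0]]
contact_force: [0.5, -0.1, -0.1]
finger_gap: 0.072
```

Emit:
play_rows(
  moves=[
    [0.3, 2.1, -3.8, -4.3, 0, 0, 60],
    [0, 0, 0, 0, 0, 0, 60],
    [0, 0, 0, 0, 0, 0, 60],
  ],
)

```text
t: 2.15
tcp_pos: [0.5433, 0.1738, 0.1577]
tcp_rot: [[-0.002, 0.988, 0.152], [-0.001, 0.152, -0.988], [-1.0, -0.002, 0.001]]
contact_force: [-1.6, -0.9, 0.6]
finger_gap: 0.0717
```

```bash
python3 -c "
from plan import *
from h import *
from workcell import vision
st()
s=vision.snapshot('wrist');cv2.imwrite('pics/w1.png',s['color'][:,:,::-1])
import pickle;pickle.dump(s,open('w1.pkl','wb'))
o=telemetry.get_obs();print(s['extrinsics'][:3,3]); print(proj(s,o['tcp_pos']))
plan(np.array([.5447,.1737,.027+.1]),8.5,60)
"
```

```text
t 2.15 p [0.5433 0.1738 0.1577] yaw 8.77 x [-0.0016 -0.001  -1.    ] F [-1.6 -0.9  0.6] M [-0.03 -0.09  0.06] gap 0.0717 q [12.1  8.5 80.1 -0.  91.5  3.3]
[0.53209212 0.24227981 0.33765845]
(np.float64(256.1488157401686), np.float64(225.27755878620945))
[[3.11, 0.16, -0.05, 0.19, 0.05, 0.06, 60]]
end [0.5447 0.1737 0.127 ]
```

View pics/w1.png

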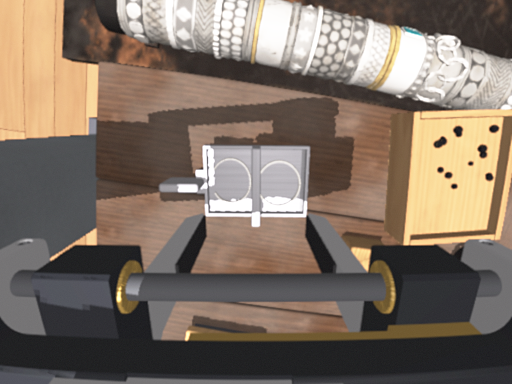

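Emit:
play_rows(
  moves=[
    [3.1, 0.1, 0, 0, 0, 0, 60],
    [4, 0, 0, 0, 0, 0, 60],
    [3.5, 0, 0, 0, 0, 0, 60],
    [2.2, 0, 0, 0, 0, 0, 60],
    [0, 0, 0, 0, 0, 0, 60],
    [0, 0, 0, 0, 0, 0, 60],
  ],
)

```text
t: 2.8
tcp_pos: [0.5447, 0.1724, 0.0313]
tcp_rot: [[0.001, 0.989, 0.149], [-0.0, 0.149, -0.989], [-1.0, 0.001, 0.0]]
contact_force: [-0.5, 0.7, 0.5]
finger_gap: 0.0723
```

```bash
python3 -c "
from plan import *
from h import *
from workcell import vision
st()
s=vision.snapshot('wrist');crop(s,'pics/w2.png',140,370,90,260,3)
s=vision.snapshot('scene');crop(s,'pics/s2.png',165,315,140,300,4)
"
```

```text
t 2.8 p [0.5447 0.1724 0.0313] yaw 8.59 x [ 6.e-04 -1.e-04 -1.e+00] F [-0.5  0.7  0.5] M [ 0.02 -0.1  -0.01] gap 0.0723 q [11.9 13.2 89.4 -0.  77.3  3.3]
```

View pics/w2.png

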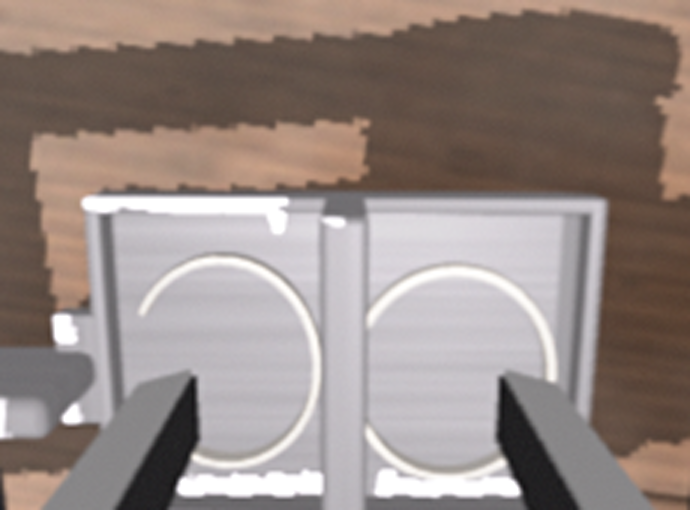

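View pics/s2.png

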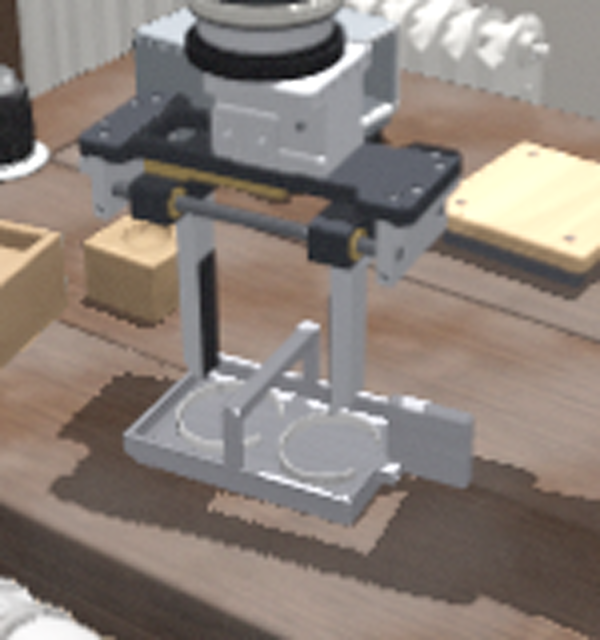

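Emit:
play_rows(
  moves=[
    [0.3, 0, -0.1, 0, 0, 0, 150],
    [0, 0, 0, 0, 0, 0, 255],
    [0, 0, 0, 0, 0, 0, 255],
    [0, 0, 0, 0, 0, 0, 255],
    [0, 0, 0, 0, 0, 0, 255],
    [0, 0, 0, 0, 0, 0, 255],
  ],
)

```text
t: 3.5
tcp_pos: [0.5444, 0.1745, 0.0274]
tcp_rot: [[-0.0, 0.988, 0.151], [-0.0, 0.151, -0.988], [-1.0, -0.0, 0.0]]
contact_force: [-0.2, -0.1, -0.5]
finger_gap: 0.0276
```

```bash
python3 -c "
from plan import *
st()
"
```

```text
t 3.5 p [0.5444 0.1745 0.0274] yaw 8.7 x [-0.e+00 -1.e-04 -1.e+00] F [-0.2 -0.1 -0.5] M [ 0.   -0.07 -0.06] gap 0.0276 q [12.1 13.5 89.6 -0.  76.9  3.4]
```

Emit:
play_rows(
  moves=[
    [0, 0, 0, 0, 0, 0, 255],
    [0, 0, 0, 0, 0, 0, 255],
    [0, 0, 0, 0, 0, 0, 255],
    [0, 0, 0, 0, 0, 0, 255],
  ],
)

```text
t: 3.9
tcp_pos: [0.5437, 0.1744, 0.0274]
tcp_rot: [[-0.002, 0.988, 0.151], [-0.0, 0.151, -0.988], [-1.0, -0.002, 0.0]]
contact_force: [-3.2, 0.1, 2.2]
finger_gap: 0.0095
```

Emit:
play_rows(
  moves=[
    [-0.5, 0, 0, 0, 0, 0, 255],
    [-1.5, 0, 0, 0, 0, 0, 255],
    [-2.5, 0, 0, 0, 0, 0, 255],
    [-2.5, 0, 0, 0, 0, 0, 255],
    [-1.5, 0, 0, 0, 0, 0, 255],
    [-0.5, 0, 0, 0, 0, 0, 255],
    [0, 0, 0, 0, 0, 0, 255],
  ],
)

```text
t: 4.6
tcp_pos: [0.5448, 0.1746, 0.1181]
tcp_rot: [[0.001, 0.988, 0.151], [0.0, 0.151, -0.988], [-1.0, 0.001, 0.0]]
contact_force: [0.0, -0.7, -6.4]
finger_gap: 0.0099
```

```bash
python3 -c "
from plan import *
from h import *
from workcell import vision
st()
s=vision.snapshot('scene');crop(s,'pics/s3.png',165,315,140,300,4)
R=telemetry.get_obs()['tcp_rot']
plan(np.array([.539,-.1103,.115]),-2.4,255,step=.03)
"
```

```text
t 4.6 p [0.5448 0.1746 0.1181] yaw 8.7 x [ 1.3e-03  2.0e-04 -1.0e+00] F [ 0.  -0.7 -6.4] M [-0.01 -0.1   0.05] gap 0.0099 q [12.1  9.6 83.4 -0.  86.9  3.4]
[[0.02, -0.48, 2.81, 1.11, 0.0, 0.01, 255], [0.02, -0.43, 2.81, 1.11, 0.0, 0.01, 255], [0.02, -0.37, 2.83, 1.11, 0.0, 0.01, 255], [0.02, -0.31, 2.83, 1.11, 0.0, 0.01, 255], [0.01, -0.27, 2.83, 1.11, 0.0, 0.01, 255], [0.02, -0.2, 2.84, 1.11, 0.0, 0.01, 255], [0.02, -0.15, 2.84, 1.11, 0.0, 0.01, 255], [0.02, -0.1, 2.85, 1.11, 0.0, 0.01, 255]]
[[0.02, -0.04, 2.85, 1.11, 0.0, 0.01, 255], [0.02, 0.01, 2.84, 1.11, 0.0, 0.01, 255]]
end [ 0.539  -0.1103  0.115 ]
```

View pics/s3.png

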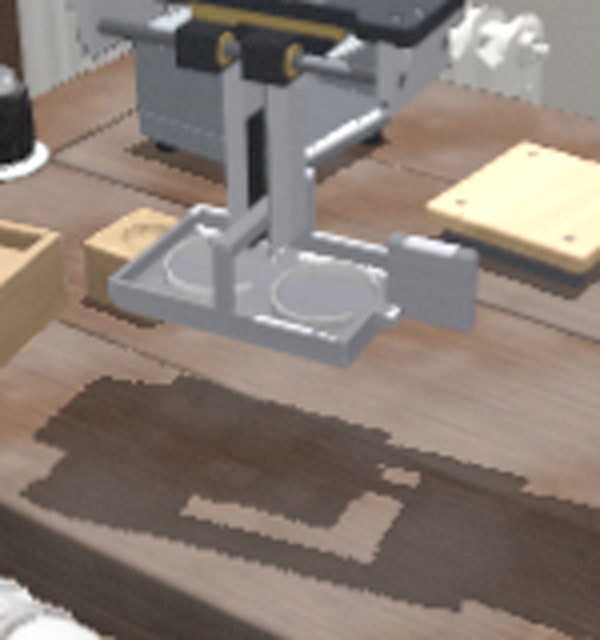

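Emit:
play_rows(
  moves=[
    [0, -0.2, 1.2, 0.9, 0, 0, 255],
    [0, -0.3, 2.0, 0.9, 0, 0, 255],
    [0, -0.4, 2.8, 0.9, 0, 0, 255],
    [0, -0.4, 2.8, 0.9, 0, 0, 255],
    [0, -0.3, 2.8, 0.9, 0, 0, 255],
    [0, -0.3, 2.8, 0.9, 0, 0, 255],
    [0, -0.2, 2.8, 0.9, 0, 0, 255],
    [0, -0.1, 2.8, 1.0, 0, 0, 255],
  ],
)

```text
t: 5.45
tcp_pos: [0.5392, -0.0287, 0.1158]
tcp_rot: [[-0.003, 1.0, 0.023], [-0.0, 0.023, -1.0], [-1.0, -0.003, 0.0]]
contact_force: [-0.1, -0.1, -5.9]
finger_gap: 0.0099
```

Emit:
play_rows(
  moves=[
    [0, -0.1, 2.8, 1.0, 0, 0, 255],
    [0, 0, 2.4, 1.0, 0, 0, 255],
    [0, 0, 2.0, 0.9, 0, 0, 255],
    [0, 0, 1.1, 0.9, 0, 0, 255],
    [0, 0, 0, 0, 0, 0, 255],
    [0, 0, 0, 0, 0, 0, 255],
  ],
)

```text
t: 6.05
tcp_pos: [0.5396, -0.1093, 0.1168]
tcp_rot: [[-0.001, 0.999, -0.042], [0.001, -0.042, -0.999], [-1.0, -0.001, -0.001]]
contact_force: [1.3, -0.4, -5.6]
finger_gap: 0.0096
```

```bash
python3 -c "
from plan import *
from h import *
from workcell import vision
st()
s=vision.snapshot('scene');crop(s,'pics/s4.png',200,350,110,230,5)
s=vision.snapshot('top');crop(s,'pics/t4.png',235,345,65,265,3)
plan(np.array([.539,-.1103,.0584]),-2.4,255,step=.03)
"
```

```text
t 6.05 p [ 0.5396 -0.1093  0.1168] yaw -2.41 x [-0.0012  0.0012 -1.    ] F [ 1.3 -0.4 -5.6] M [-0.01 -0.1  -0.07] gap 0.0096 q [-17.4   7.1  86.4   0.   86.6 -15. ]
[[2.94, -0.04, 0.08, 0.03, -0.02, 0.02, 255], [2.94, -0.04, 0.08, 0.03, -0.02, 0.02, 255]]
end [ 0.539  -0.1103  0.0584]
```

View pics/s4.png

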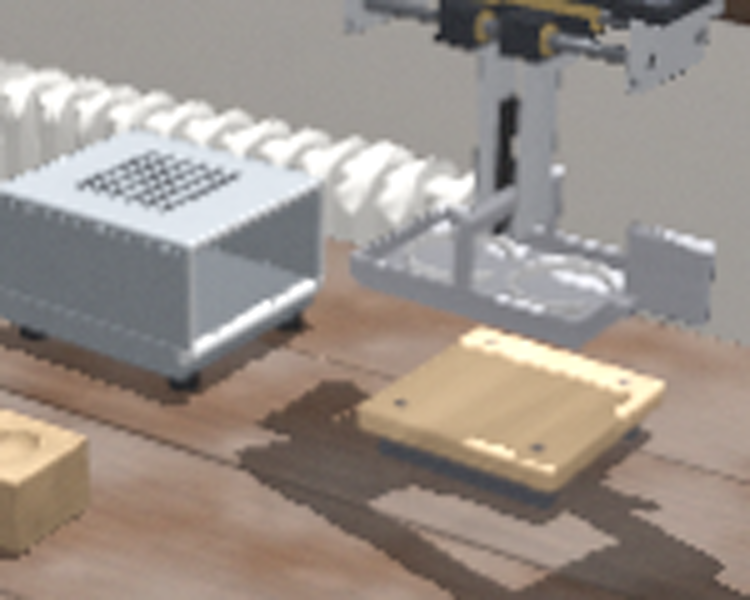

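View pics/t4.png

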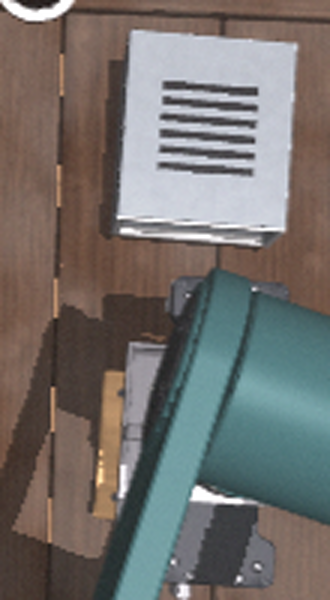

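Emit:
play_rows(
  moves=[
    [1.0, 0, 0, 0, 0, 0, 255],
    [2.0, 0, 0.1, 0, 0, 0, 255],
    [1.6, 0, 0, 0, 0, 0, 255],
    [0.7, 0, 0, 0, 0, 0, 255],
    [0.2, 0, 0, 0, 0, 0, 255],
    [0, 0, 0, 0, 0, 0, 255],
  ],
)

```text
t: 6.75
tcp_pos: [0.5401, -0.1105, 0.0625]
tcp_rot: [[0.0, 0.999, -0.041], [-0.0, -0.041, -0.999], [-1.0, 0.0, 0.0]]
contact_force: [0.5, -0.1, -4.7]
finger_gap: 0.0095
```

Emit:
play_rows(
  moves=[
    [0.2, 0, 0, 0, 0, 0, 255],
    [0, 0, 0, 0, 0, 0, 255],
  ],
)

```text
t: 6.95
tcp_pos: [0.5405, -0.1109, 0.0612]
tcp_rot: [[0.001, 0.999, -0.042], [-0.0, -0.042, -0.999], [-1.0, 0.001, 0.0]]
contact_force: [0.3, -1.1, -5.2]
finger_gap: 0.0095
```

```bash
python3 -c "
from plan import *
from h import *
from workcell import vision
st()
s=vision.snapshot('scene');crop(s,'pics/s5.png',230,350,140,230,6)
"
```

```text
t 6.95 p [ 0.5405 -0.1109  0.0612] yaw -2.4 x [ 1.4e-03 -5.0e-04 -1.0e+00] F [ 0.3 -1.1 -5.2] M [-0.01 -0.06 -0.  ] gap 0.0095 q [-17.5   9.3  90.4  -0.   80.2 -15.1]
```

View pics/s5.png

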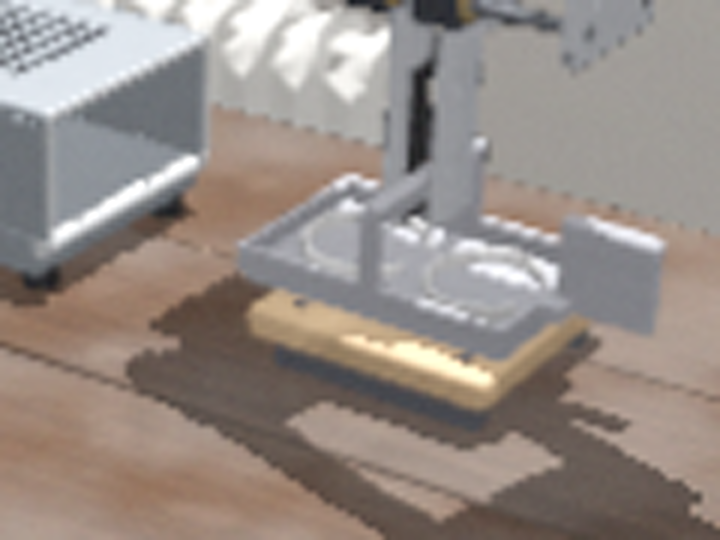

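Emit:
play_rows(
  moves=[
    [0.2, 0, 0, 0, 0, 0, 255],
    [0, 0, 0, 0, 0, 0, 255],
  ],
)

```text
t: 7.2
tcp_pos: [0.5399, -0.1108, 0.0584]
tcp_rot: [[-0.0, 0.999, -0.042], [-0.0, -0.042, -0.999], [-1.0, -0.0, 0.0]]
contact_force: [0.4, -0.3, -6.7]
finger_gap: 0.0097
```

Emit:
play_rows(
  moves=[
    [0.1, 0, 0, 0, 0, 0, 255],
    [0, 0, 0, 0, 0, 0, 255],
  ],
)

```text
t: 7.4
tcp_pos: [0.5401, -0.1109, 0.0575]
tcp_rot: [[0.0, 0.999, -0.042], [-0.0, -0.042, -0.999], [-1.0, 0.0, 0.0]]
contact_force: [-0.2, 0.3, -5.0]
finger_gap: 0.0098
```

Emit:
play_rows(
  moves=[
    [0.1, 0, 0, 0, 0, 0, 255],
    [0, 0, 0, 0, 0, 0, 255],
  ],
)

```text
t: 7.6
tcp_pos: [0.5403, -0.1109, 0.0573]
tcp_rot: [[0.001, 0.999, -0.042], [-0.0, -0.042, -0.999], [-1.0, 0.001, 0.0]]
contact_force: [-1.7, -0.3, -1.1]
finger_gap: 0.0096
```

Emit:
play_rows(
  moves=[
    [0, 0, 0, 0, 0, 0, 180],
    [0, 0, 0, 0, 0, 0, 120],
    [0, 0, 0, 0, 0, 0, 100],
    [0, 0, 0, 0, 0, 0, 100],
    [0, 0, 0, 0, 0, 0, 100],
  ],
)

```text
t: 8.1
tcp_pos: [0.5402, -0.1109, 0.0567]
tcp_rot: [[0.001, 0.999, -0.042], [-0.0, -0.042, -0.999], [-1.0, 0.001, 0.0]]
contact_force: [-0.8, -0.6, -0.1]
finger_gap: 0.0465
```

```bash
python3 -c "
from plan import *
from h import *
from workcell import vision
st()
s=vision.snapshot('scene');crop(s,'pics/s6.png',230,350,140,230,6)
"
```

```text
t 8.1 p [ 0.5402 -0.1109  0.0567] yaw -2.4 x [ 5.e-04 -2.e-04 -1.e+00] F [-0.8 -0.6 -0.1] M [-0.02 -0.08 -0.  ] gap 0.0465 q [-17.5   9.5  90.7  -0.   79.7 -15.1]
```

View pics/s6.png

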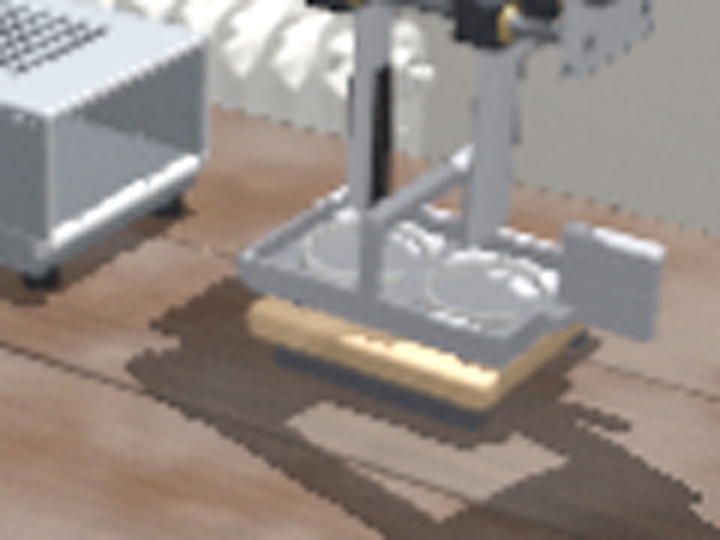

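Emit:
play_rows(
  moves=[
    [-1.0, 0, 0, 0, 0, 0, 100],
    [-3.0, 0, 0, 0, 0, 0, 100],
    [-4.5, 0, 0, 0, 0, 0, 100],
    [-2.5, -3.0, 0, 0, 0, 0, 100],
    [0, -4.5, 0, 8.5, 0, 0, 100],
    [0, 0, 0, 8.5, 0, 0, 100],
    [0, 0, 0, 8.5, 0, 0, 100],
    [0, 0, 0, 8.5, 0, 0, 100],
  ],
)

```text
t: 8.95
tcp_pos: [0.4648, -0.1077, 0.1677]
tcp_rot: [[0.002, 0.801, -0.599], [-0.001, -0.599, -0.801], [-1.0, 0.002, -0.0]]
contact_force: [-0.2, 0.5, 0.3]
finger_gap: 0.0575
```

Emit:
play_rows(
  moves=[
    [0, 0, 0, 8.5, 0, 0, 100],
    [0, 0, 0, 8.5, 0, 0, 100],
    [0, 0, 0, 8.5, 0, 0, 100],
    [0, 0, 0, 8.5, 0, 0, 100],
    [0, 0, 0, 8.5, 0, 0, 100],
    [0, 0, 0, 8.5, 0, 0, 100],
    [0, 0, 0, 5.0, 0, 0, 100],
    [0, 0, 0, 0, 0, 0, 100],
  ],
)

```text
t: 9.75
tcp_pos: [0.4652, -0.1077, 0.1673]
tcp_rot: [[0.001, -0.042, -0.999], [-0.0, -0.999, 0.042], [-1.0, 0.0, -0.001]]
contact_force: [0.7, 0.2, -0.8]
finger_gap: 0.0572
```

```bash
python3 -c "
from plan import *
from h import *
from workcell import vision
import pickle
st()
d={n:vision.snapshot(n) for n in('scene','top','wrist')};pickle.dump(d,open('s7.pkl','wb'))
crop(d['scene'],'pics/s7.png',230,350,130,230,6)
crop(d['top'],'pics/t7.png',235,345,165,265,6)
cv2.imwrite('pics/w7.png',d['wrist']['color'][:,:,::-1])
"
```

```text
t 9.75 p [ 0.4652 -0.1077  0.1673] yaw -92.39 x [ 1.e-03 -5.e-04 -1.e+00] F [ 0.7  0.2 -0.8] M [-0.01 -0.02 -0.02] gap 0.0572 q [-19.8  -3.7  91.7  -0.   92.   72.5]
```

View pics/s7.png

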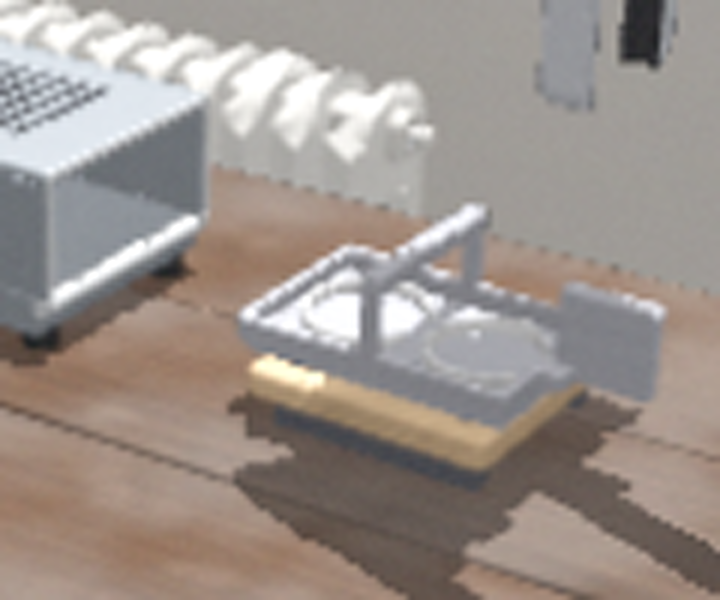

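View pics/t7.png

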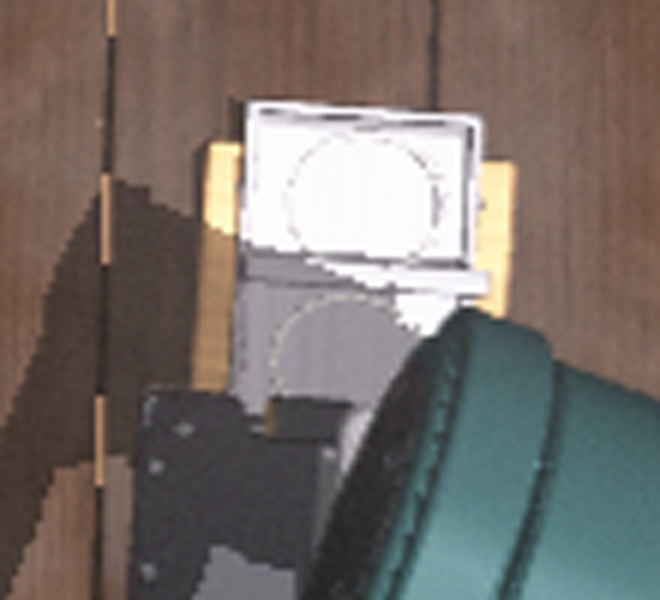

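View pics/w7.png

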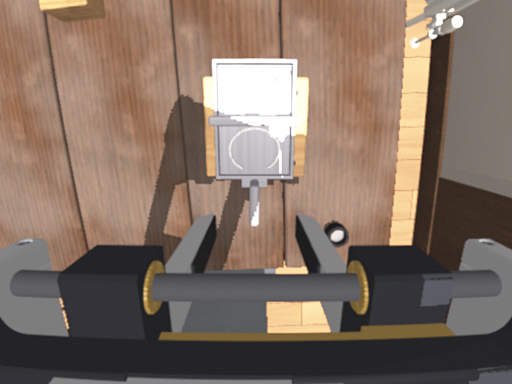

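```bash
python3 -c "
from h import *
import pickle
d=pickle.load(open('s7.pkl','rb'))
c=lambda x0,y0,k,u,v:(x0+(u+.5)/k-.5,y0+(v+.5)/k-.5)
w=d['wrist'];S=d['scene'];T=d['top']
print(onz(w,(255,224),.08),'tail-end top');print(tri([ray(w,(255,224)),ray(S,c(230,130,6,664,308))]))
a=onz(T,c(235,165,6,247,102),.045);b=onz(T,c(235,165,6,481,118),.045);print(a,b,(a+b)/2)
print(onz(w,(254,181),.08),'blade front top')
crop(w,'pics/w7c.png',195,320,50,240,3)
"
```

```text
[ 0.43229697 -0.10708872  0.08      ] tail-end top
(array([ 0.4319445 , -0.10728622,  0.0801299 ]), [np.float64(0.0004243891645417363), np.float64(0.0004243891645417759)])
[ 0.60753932 -0.06705284  0.045     ] [ 0.60419548 -0.15665551  0.045     ] [ 0.6058674  -0.11185417  0.045     ]
[ 0.47944386 -0.10792989  0.08      ] blade front top
```

View pics/w7c.png

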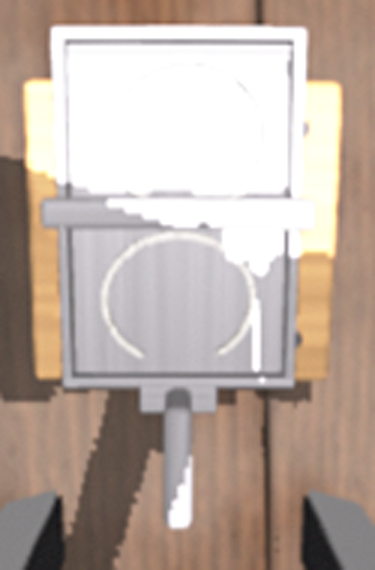

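Emit:
play_rows(
  moves=[
    [2.0, 0, 0.8, 0, 0, 0, 100],
    [4.0, 0, 0, 0, 0, 0, 100],
    [3.5, 0, 0, 0, 0, 0, 100],
    [2.3, 0, 0, 0, 0, 0, 100],
    [0.5, 0, 0, 0, 0, 0, 100],
    [0, 0, 0, 0, 0, 0, 100],
    [0, 0, 0, 0, 0, 0, 100],
  ],
)

```text
t: 10.6
tcp_pos: [0.4583, -0.1078, 0.0452]
tcp_rot: [[0.003, -0.042, -0.999], [-0.001, -0.999, 0.041], [-1.0, 0.001, -0.003]]
contact_force: [-0.6, -0.3, 0.5]
finger_gap: 0.0569
```

```bash
python3 -c "
from plan import *
from h import *
from workcell import vision
st()
s=vision.snapshot('scene');crop(s,'pics/s8.png',230,350,130,230,6)
s=vision.snapshot('wrist');crop(s,'pics/w8.png',150,370,20,250,2)
"
```

```text
t 10.6 p [ 0.4583 -0.1078  0.0452] yaw -92.38 x [ 0.0028 -0.0011 -1.    ] F [-0.6 -0.3  0.5] M [0.04 0.06 0.03] gap 0.0569 q [-20.1  -0.  102.4  -0.   77.4  72.2]
```

View pics/s8.png

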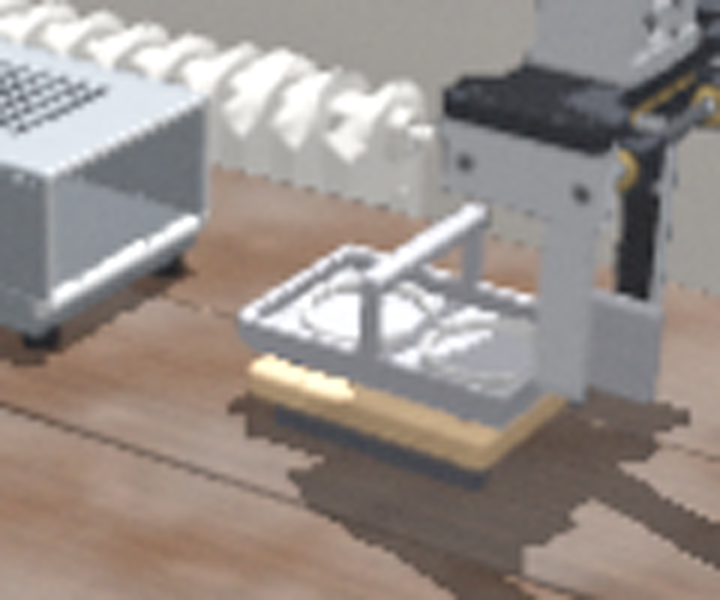

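View pics/w8.png

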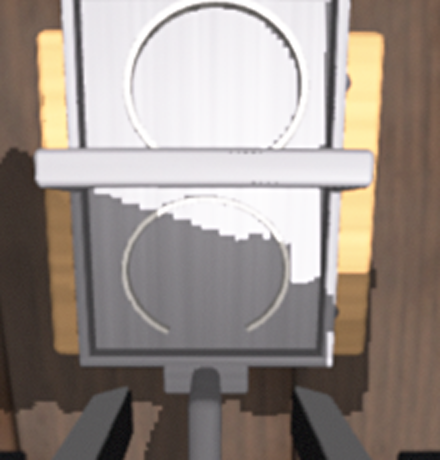

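Emit:
play_rows(
  moves=[
    [0.4, 0, 0, 0, 0, 0, 150],
    [0, 0, 0, 0, 0, 0, 255],
    [0, 0, 0, 0, 0, 0, 255],
    [0, 0, 0, 0, 0, 0, 255],
    [0, 0, 0, 0, 0, 0, 255],
    [0, 0, 0, 0, 0, 0, 255],
    [0, 0, 0, 0, 0, 0, 255],
    [0, 0, 0, 0, 0, 0, 255],
  ],
)

```text
t: 11.5
tcp_pos: [0.4566, -0.1075, 0.0394]
tcp_rot: [[-0.001, -0.042, -0.999], [-0.0, -0.999, 0.042], [-1.0, 0.0, 0.001]]
contact_force: [-1.9, 0.4, 1.0]
finger_gap: 0.0097
```

Emit:
play_rows(
  moves=[
    [0, 0, 0, 0, 0, 0, 255],
    [0, 0, 0, 0, 0, 0, 255],
    [0, 0, 0, 0, 0, 0, 255],
  ],
)

```text
t: 11.8
tcp_pos: [0.4567, -0.1074, 0.0394]
tcp_rot: [[-0.001, -0.042, -0.999], [-0.0, -0.999, 0.042], [-1.0, 0.0, 0.001]]
contact_force: [-3.4, -0.1, 2.0]
finger_gap: 0.0098
```

```bash
python3 -c "
from plan import *
st()
"
```

```text
t 11.8 p [ 0.4567 -0.1074  0.0394] yaw -92.4 x [-8.e-04 -1.e-04 -1.e+00] F [-3.4 -0.1  2. ] M [0.07 0.64 0.16] gap 0.0098 q [-20.1   0.3 102.9  -0.   76.9  72.3]
```

Emit:
play_rows(
  moves=[
    [0, 0, -0.3, 0, 0, 0, 255],
    [0, 0, -0.7, 0, 0, 0, 255],
    [0, 0, -1.0, 0, 0, 0, 255],
    [0, 0, -1.0, 0, 0, 0, 255],
    [0, 0, -1.0, 0, 0, 0, 255],
    [0, 0, -0.5, 0, 0, 0, 255],
    [0, 0, 0, 0, 0, 0, 255],
  ],
)

```text
t: 12.5
tcp_pos: [0.5022, -0.1093, 0.0394]
tcp_rot: [[-0.001, -0.042, -0.999], [-0.0, -0.999, 0.042], [-1.0, 0.0, 0.001]]
contact_force: [-3.2, -0.0, 3.0]
finger_gap: 0.0099
```

```bash
python3 -c "
from plan import *
from h import *
from workcell import vision
st()
s=vision.snapshot('scene');crop(s,'pics/s9.png',210,340,120,230,6)
"
```

```text
t 12.5 p [ 0.5022 -0.1093  0.0394] yaw -92.41 x [-6.e-04 -1.e-04 -1.e+00] F [-3.2 -0.   3. ] M [-0.02  0.7   0.04] gap 0.0099 q [-18.6   5.9  96.9  -0.   77.2  73.8]
```

View pics/s9.png

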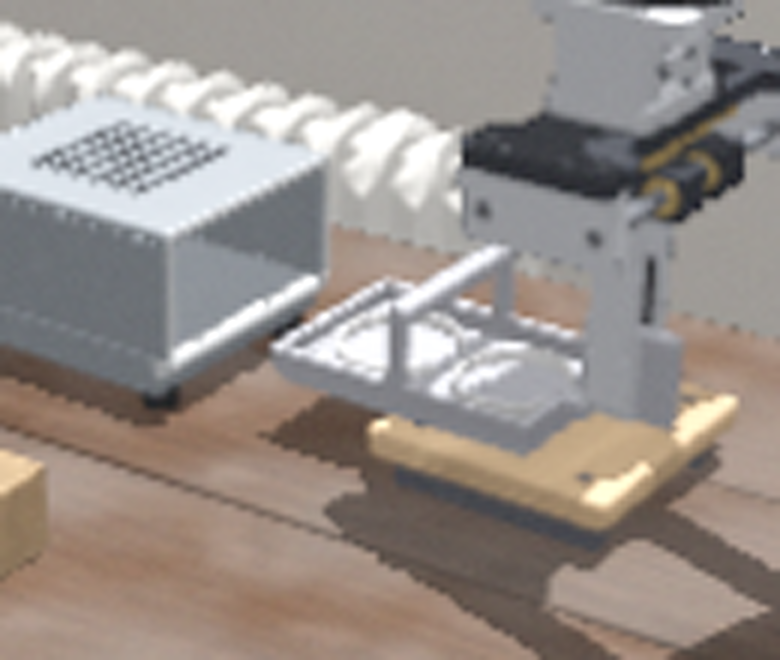

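Emit:
play_rows(
  moves=[
    [-0.05, 0, -0.5, 0, 0, 0, 255],
    [-0.05, 0, -0.8, 0, 0, 0, 255],
    [0, 0, -0.8, 0, 0, 0, 255],
    [0, 0, -0.4, 0, 0, 0, 255],
    [0, 0, 0, 0, 0, 0, 255],
  ],
)

```text
t: 13.05
tcp_pos: [0.5274, -0.1101, 0.0395]
tcp_rot: [[-0.001, -0.042, -0.999], [0.0, -0.999, 0.042], [-1.0, -0.0, 0.001]]
contact_force: [0.2, 0.2, -5.5]
finger_gap: 0.0101
```

```bash
python3 -c "
from plan import *
from h import *
from workcell import vision
st()
s=vision.snapshot('scene');crop(s,'pics/s10.png',210,340,120,230,6)
"
```

```text
t 13.05 p [ 0.5274 -0.1101  0.0395] yaw -92.39 x [-5.e-04  4.e-04 -1.e+00] F [ 0.2  0.2 -5.5] M [-0.05  0.41  0.06] gap 0.0101 q [-17.8   8.9  93.5   0.   77.6  74.6]
```

View pics/s10.png

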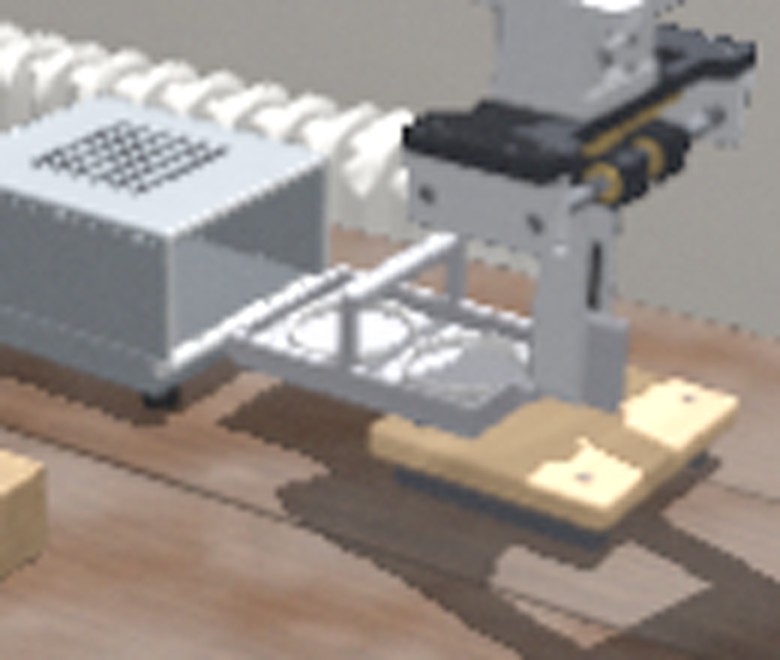

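```bash
cat > lev.py <<'E'
from plan import *
from h import *
def lev(s,x0,y0,k,name):
    o=telemetry.get_obs();p=o["tcp_pos"];c,sn=np.cos(np.radians(-2.4)),np.sin(np.radians(-2.4))
    m=p[:2]+.0848*np.array([c,sn]);im=cv2.imread(name)
    for l,w,z in [(65,45,45),(-65,45,45),(65,-45,45),(0,45,81),(0,-45,81),(-110,0,80)]:
        X=[m[0]+(l*c-w*sn)/1e3,m[1]+(l*sn+w*c)/1e3,z/1e3];u,v=proj(s,X)
        u,v=(u-x0+.5)*k-.5,(v-y0+.5)*k-.5
        cv2.circle(im,(int(u),int(v)),4,(0,0,255),1)
    cv2.imwrite(name,im)
E
python3 -c "
from lev import *
from workcell import vision
s=vision.snapshot('scene');crop(s,'pics/s11.png',210,340,120,230,6);lev(s,210,120,6,'pics/s11.png')
"
```

```text
(no output)
```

View pics/s11.png

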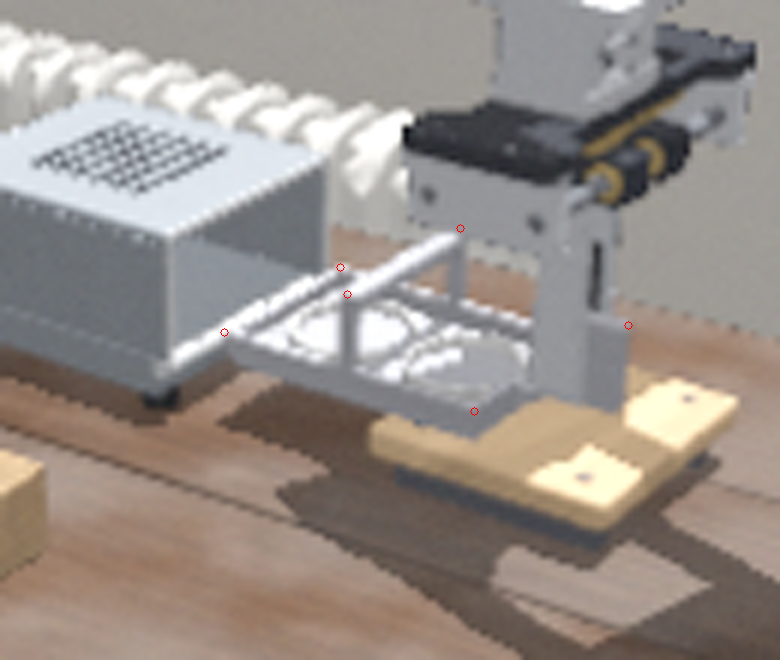

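Emit:
play_rows(
  moves=[
    [0, 0, -0.3, 0, 0.3, 0, 255],
    [0, 0, -0.6, 0, 0.3, 0, 255],
    [0, 0, -0.5, 0, 0, 0, 255],
    [0, 0, 0, 0, 0, 0, 255],
  ],
)

```text
t: 13.55
tcp_pos: [0.5419, -0.111, 0.0408]
tcp_rot: [[0.012, -0.042, -0.999], [-0.001, -0.999, 0.042], [-1.0, 0.0, -0.012]]
contact_force: [0.4, -0.1, -4.9]
finger_gap: 0.0099
```

```bash
python3 -c "
from lev import *
from workcell import vision
st()
s=vision.snapshot('scene');crop(s,'pics/s12.png',210,320,120,220,7);lev(s,210,120,7,'pics/s12.png')
"
```

```text
t 13.55 p [ 0.5419 -0.111   0.0408] yaw -92.39 x [ 1.150e-02 -7.000e-04 -9.999e-01] F [ 0.4 -0.1 -4.9] M [ 0.07  0.5  -0.01] gap 0.0099 q [-17.5  10.1  92.    0.2  77.2  74.8]
```

View pics/s12.png

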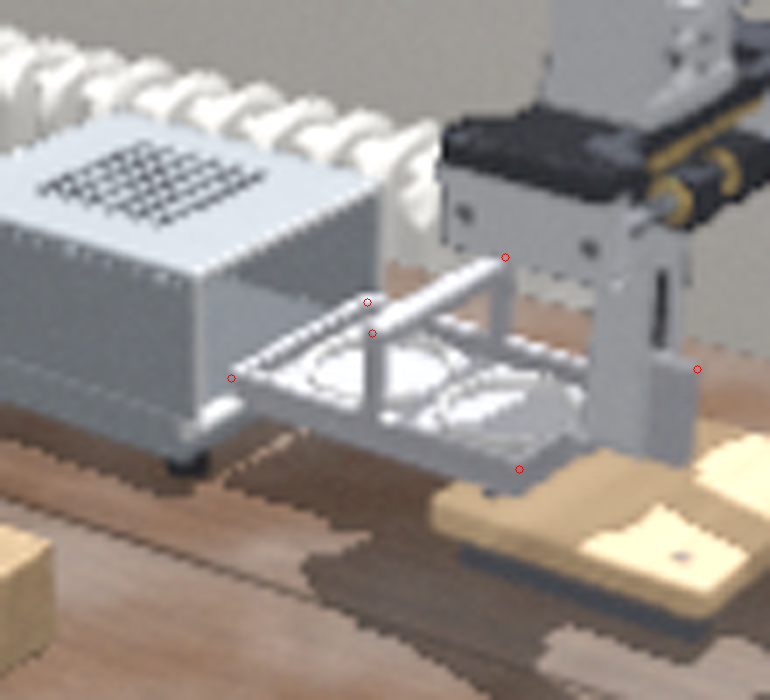

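Emit:
play_rows(
  moves=[
    [0, 0, -0.4, 0, 0, 0, 255],
    [0, 0, -0.8, 0, 0, 0, 255],
    [0, 0, -0.8, 0, 0, 0, 255],
    [0, 0, -0.4, 0, 0, 0, 255],
    [0, 0, 0, 0, 0, 0, 255],
  ],
)

```text
t: 14.1
tcp_pos: [0.5658, -0.1119, 0.0408]
tcp_rot: [[0.011, -0.042, -0.999], [-0.001, -0.999, 0.042], [-1.0, 0.0, -0.011]]
contact_force: [-0.6, -0.1, -5.7]
finger_gap: 0.01
```

```bash
python3 -c "
from lev import *
from workcell import vision
st()
s=vision.snapshot('scene');crop(s,'pics/s13.png',210,320,120,220,7);lev(s,210,120,7,'pics/s13.png')
"
```

```text
t 14.1 p [ 0.5658 -0.1119  0.0408] yaw -92.39 x [ 1.090e-02 -6.000e-04 -9.999e-01] F [-0.6 -0.1 -5.7] M [0.05 0.53 0.02] gap 0.01 q [-16.9  13.   88.6   0.2  77.8  75.4]
```

View pics/s13.png

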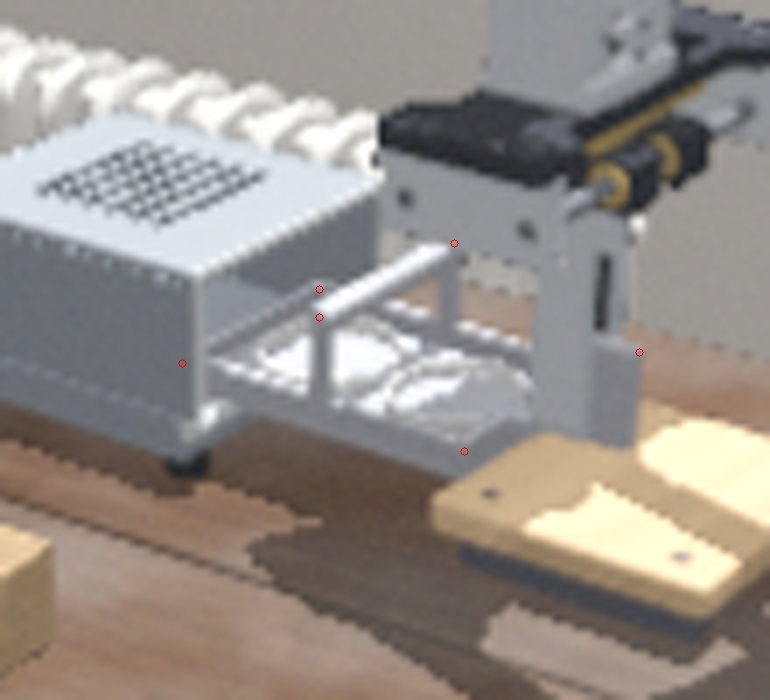

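Emit:
play_rows(
  moves=[
    [0.05, 0, -0.5, 0, 0, 0, 255],
    [0.05, 0, -0.8, 0, 0, 0, 255],
    [0, 0, -0.8, 0, 0, 0, 255],
    [0, 0, -0.6, 0, 0, 0, 255],
    [0, 0, -0.3, 0, 0, 0, 255],
    [0, 0, 0, 0, 0, 0, 255],
  ],
)

```text
t: 14.75
tcp_pos: [0.5954, -0.1131, 0.0401]
tcp_rot: [[0.011, -0.042, -0.999], [-0.001, -0.999, 0.042], [-1.0, 0.0, -0.011]]
contact_force: [-0.3, 0.1, -6.5]
finger_gap: 0.0097
```

```bash
python3 -c "
from lev import *
from workcell import vision
st()
s=vision.snapshot('scene');crop(s,'pics/s14.png',210,320,120,220,7);lev(s,210,120,7,'pics/s14.png')
"
```

```text
t 14.75 p [ 0.5954 -0.1131  0.0401] yaw -92.39 x [ 1.050e-02 -6.000e-04 -9.999e-01] F [-0.3  0.1 -6.5] M [0.04 0.48 0.02] gap 0.0097 q [-16.2  16.5  84.3   0.1  78.6  76.2]
```

View pics/s14.png

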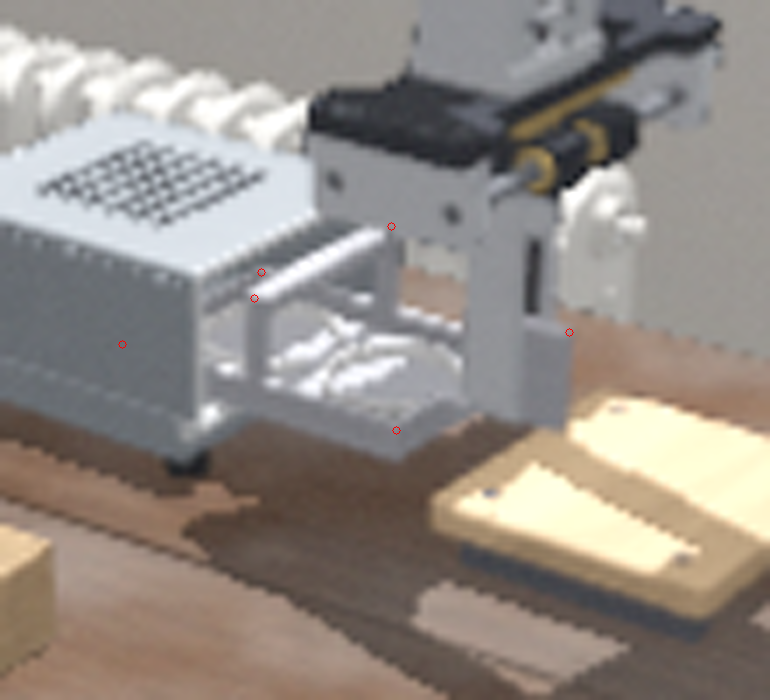

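Emit:
play_rows(
  moves=[
    [0.05, 0, -0.4, 0, 0, 0, 255],
    [0, 0, -0.7, 0, 0, 0, 255],
    [0, 0, -0.8, 0, 0, 0, 255],
    [0, 0, -0.7, 0, 0, 0, 255],
    [0, 0, -0.4, 0, 0, 0, 255],
    [0, 0, 0, 0, 0, 0, 255],
  ],
)

```text
t: 15.4
tcp_pos: [0.6257, -0.1144, 0.0399]
tcp_rot: [[0.011, -0.042, -0.999], [-0.001, -0.999, 0.042], [-1.0, 0.0, -0.011]]
contact_force: [0.2, -0.6, -6.1]
finger_gap: 0.0098
```

```bash
python3 -c "
from lev import *
from workcell import vision
st()
s=vision.snapshot('scene');crop(s,'pics/s15.png',210,320,120,220,7);lev(s,210,120,7,'pics/s15.png')
"
```

```text
t 15.4 p [ 0.6257 -0.1144  0.0399] yaw -92.39 x [ 1.080e-02 -6.000e-04 -9.999e-01] F [ 0.2 -0.6 -6.1] M [0.04 0.49 0.  ] gap 0.0098 q [-15.5  20.1  79.7   0.1  79.7  76.8]
```

View pics/s15.png

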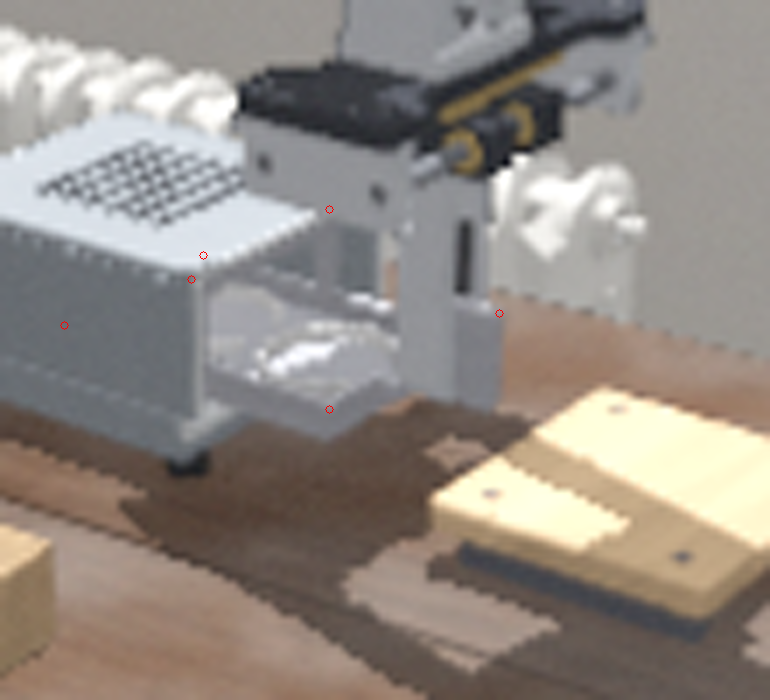

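Emit:
play_rows(
  moves=[
    [0.05, 0, -0.4, 0, 0, 0, 255],
    [0, 0, -0.7, 0, 0, 0, 255],
    [0, 0, -0.8, 0, 0, 0, 255],
    [0.05, 0, -0.7, 0, 0, 0, 255],
    [0, 0, -0.4, 0, 0, 0, 255],
    [0, 0, 0, 0, 0, 0, 255],
  ],
)

```text
t: 16.05
tcp_pos: [0.6556, -0.1157, 0.0391]
tcp_rot: [[0.011, -0.042, -0.999], [-0.001, -0.999, 0.042], [-1.0, 0.0, -0.011]]
contact_force: [-0.2, 1.1, -6.0]
finger_gap: 0.0097
```

Emit:
play_rows(
  moves=[
    [0.05, 0, 0, 0, 0, 0, 255],
    [0, 0, 0, 0, 0, 0, 255],
  ],
)

```text
t: 16.25
tcp_pos: [0.655, -0.1157, 0.039]
tcp_rot: [[0.011, -0.042, -0.999], [-0.001, -0.999, 0.042], [-1.0, 0.0, -0.011]]
contact_force: [1.0, -0.3, -5.1]
finger_gap: 0.0093
```

```bash
python3 -c "
from lev import *
from workcell import vision
st()
s=vision.snapshot('scene');crop(s,'pics/s16.png',210,320,120,220,7);lev(s,210,120,7,'pics/s16.png')
"
```

```text
t 16.25 p [ 0.655  -0.1157  0.039 ] yaw -92.4 x [ 1.100e-02 -6.000e-04 -9.999e-01] F [ 1.  -0.3 -5.1] M [0.07 0.41 0.03] gap 0.0093 q [-15.   23.6  75.    0.1  80.8  77.4]
```

View pics/s16.png

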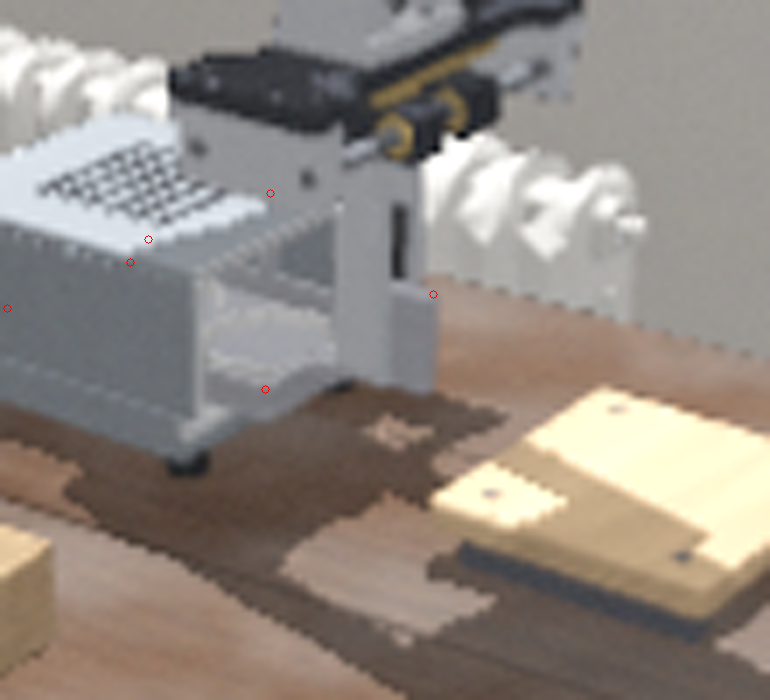

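Emit:
play_rows(
  moves=[
    [0.1, 0, 0, 0, 0, 0, 255],
    [0, 0, 0, 0, 0, 0, 255],
  ],
)

```text
t: 16.5
tcp_pos: [0.6549, -0.1157, 0.0389]
tcp_rot: [[0.011, -0.042, -0.999], [-0.001, -0.999, 0.042], [-1.0, 0.0, -0.011]]
contact_force: [-3.1, 0.7, -0.3]
finger_gap: 0.0099
```

Emit:
play_rows(
  moves=[
    [0.05, 0, -0.4, 0, -0.3, 0, 255],
    [0, 0, -0.5, 0, 0, 0, 255],
    [0, 0, -0.3, 0, 0, 0, 255],
    [0, 0, 0, 0, 0, 0, 255],
  ],
)

```text
t: 16.9
tcp_pos: [0.6666, -0.1164, 0.0393]
tcp_rot: [[0.005, -0.042, -0.999], [-0.001, -0.999, 0.042], [-1.0, 0.001, -0.005]]
contact_force: [-5.3, 1.0, 3.5]
finger_gap: 0.0099
```

```bash
python3 -c "
from plan import *
st()
"
```

```text
t 16.9 p [ 0.6666 -0.1164  0.0393] yaw -92.4 x [ 4.6e-03 -8.0e-04 -1.0e+00] F [-5.3  1.   3.5] M [0.22 1.18 0.04] gap 0.0099 q [-14.7  25.3  72.7   0.   81.8  77.7]
```

Emit:
play_rows(
  moves=[
    [-0.05, 0, -0.3, 0, 0, 0, 255],
    [0, 0, -0.2, 0, 0, 0, 255],
    [0, 0, 0, 0, 0, 0, 255],
  ],
)

```text
t: 17.2
tcp_pos: [0.6714, -0.1166, 0.0393]
tcp_rot: [[0.004, -0.042, -0.999], [-0.001, -0.999, 0.042], [-1.0, 0.001, -0.004]]
contact_force: [-4.7, 0.2, 3.5]
finger_gap: 0.0097
```

Emit:
play_rows(
  moves=[
    [0, 0, -0.2, 0, 0, 0, 255],
    [0, 0, 0, 0, 0, 0, 255],
  ],
)

```text
t: 17.4
tcp_pos: [0.6732, -0.1167, 0.0393]
tcp_rot: [[0.004, -0.042, -0.999], [-0.001, -0.999, 0.042], [-1.0, 0.001, -0.004]]
contact_force: [-5.6, -0.4, 3.1]
finger_gap: 0.0097
```

Emit:
play_rows(
  moves=[
    [0, 0, -0.2, 0, 0, 0, 255],
    [0, 0, 0, 0, 0, 0, 255],
  ],
)

```text
t: 17.6
tcp_pos: [0.6752, -0.1167, 0.0394]
tcp_rot: [[0.004, -0.042, -0.999], [-0.001, -0.999, 0.042], [-1.0, 0.001, -0.004]]
contact_force: [-5.1, 0.6, 3.3]
finger_gap: 0.0098
```

Emit:
play_rows(
  moves=[
    [0, 0, -0.2, 0, 0, 0, 255],
    [0, 0, 0, 0, 0, 0, 255],
  ],
)

```text
t: 17.8
tcp_pos: [0.6772, -0.1168, 0.0394]
tcp_rot: [[0.004, -0.042, -0.999], [-0.001, -0.999, 0.042], [-1.0, 0.001, -0.004]]
contact_force: [-4.5, 0.8, 3.1]
finger_gap: 0.0099
```

Emit:
play_rows(
  moves=[
    [0, 0, -0.2, 0, 0, 0, 255],
    [0, 0, 0, 0, 0, 0, 255],
  ],
)

```text
t: 18.0
tcp_pos: [0.6785, -0.1169, 0.0394]
tcp_rot: [[0.002, -0.042, -0.999], [-0.001, -0.999, 0.042], [-1.0, 0.0, -0.002]]
contact_force: [-7.2, 0.4, 4.1]
finger_gap: 0.0094
```

```bash
python3 -c "
from lev import *
from workcell import vision
st()
s=vision.snapshot('scene');crop(s,'pics/s17.png',210,320,120,220,7);lev(s,210,120,7,'pics/s17.png')
"
```

```text
t 18.0 p [ 0.6785 -0.1169  0.0394] yaw -92.41 x [ 2.3e-03 -6.0e-04 -1.0e+00] F [-7.2  0.4  4.1] M [0.2  1.66 0.02] gap 0.0094 q [-14.5  26.8  70.5   0.   82.6  77.9]
```

View pics/s17.png

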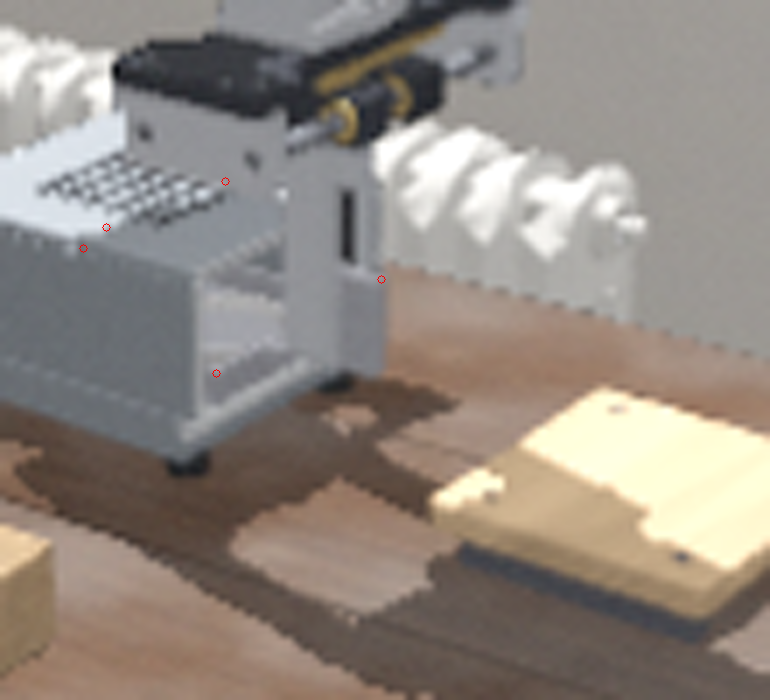

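Emit:
play_rows(
  moves=[
    [0, 0, -0.1, 0, 0, 0, 255],
    [0, 0, 0, 0, 0, 0, 255],
  ],
)

```text
t: 18.25
tcp_pos: [0.6785, -0.1168, 0.0394]
tcp_rot: [[0.0, -0.042, -0.999], [-0.0, -0.999, 0.042], [-1.0, 0.0, -0.0]]
contact_force: [-11.6, 0.6, 5.2]
finger_gap: 0.0098
```

Emit:
play_rows(
  moves=[
    [0, 0, -0.1, 0, 0, 0, 255],
    [0, 0, 0, 0, 0, 0, 255],
  ],
)

```text
t: 18.45
tcp_pos: [0.6785, -0.1168, 0.0394]
tcp_rot: [[-0.002, -0.042, -0.999], [-0.0, -0.999, 0.042], [-1.0, 0.0, 0.002]]
contact_force: [-14.8, 0.6, 6.6]
finger_gap: 0.0102
```

```bash
python3 -c "
from lev import *
from workcell import vision
st()
s=vision.snapshot('wrist');cv2.imwrite('pics/w18.png',s['color'][:,:,::-1])
s=vision.snapshot('top');crop(s,'pics/t18.png',235,345,65,265,3)
"
```

```text
t 18.45 p [ 0.6785 -0.1168  0.0394] yaw -92.41 x [-2.1e-03 -1.0e-04 -1.0e+00] F [-14.8   0.6   6.6] M [0.19 2.08 0.  ] gap 0.0102 q [-14.5  27.   70.2  -0.   82.9  78. ]
```

View pics/w18.png

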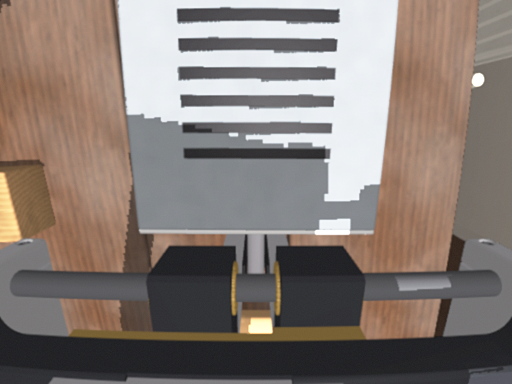

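Emit:
play_rows(
  moves=[
    [0, 0, 0.1, 0, 0, 0, 255],
    [0, 0, 0, 0, 0, 0, 255],
  ],
)

```text
t: 18.75
tcp_pos: [0.6786, -0.1168, 0.0394]
tcp_rot: [[0.001, -0.042, -0.999], [-0.0, -0.999, 0.042], [-1.0, 0.0, -0.001]]
contact_force: [-9.9, 0.5, 5.3]
finger_gap: 0.0097
```

Emit:
play_rows(
  moves=[
    [0, 0, 0, 0, 0, 0, 200],
    [0, 0, 0, 0, 0, 0, 170],
    [0, 0, 0, 0, 0, 0, 150],
    [0, 0, 0, 0, 0, 0, 150],
    [0, 0, 0, 0, 0, 0, 150],
  ],
)

```text
t: 19.25
tcp_pos: [0.6822, -0.1171, 0.0389]
tcp_rot: [[0.009, -0.042, -0.999], [-0.001, -0.999, 0.042], [-1.0, 0.0, -0.009]]
contact_force: [1.0, 0.5, 0.3]
finger_gap: 0.0385
```

```bash
python3 -c "
from lev import *
from workcell import vision
st()
s=vision.snapshot('scene');crop(s,'pics/s19.png',210,320,120,220,7)
"
```

```text
t 19.25 p [ 0.6822 -0.1171  0.0389] yaw -92.43 x [ 9.e-03 -8.e-04 -1.e+00] F [1.  0.5 0.3] M [0.02 0.   0.05] gap 0.0385 q [-14.5  27.   70.3   0.1  82.2  77.9]
```

View pics/s19.png

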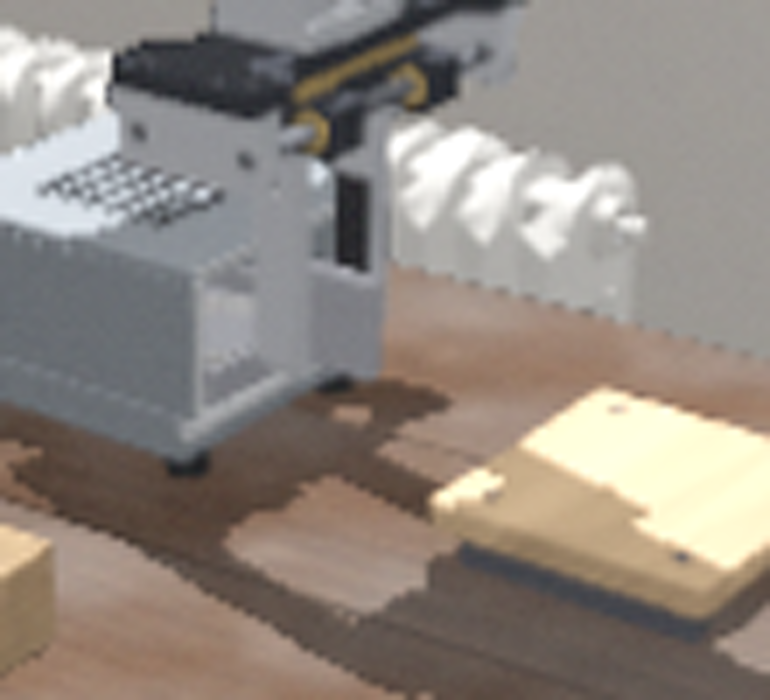

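Emit:
play_rows(
  moves=[
    [0, 0, 0.8, 0, -0.5, 0, 140],
    [-1.5, 0, 0.5, 0, 0, 0, 140],
    [-4.0, 0, 0, 0, 0, 0, 140],
    [-4.5, 0, 2.0, 0, 0, 0, 140],
    [-3.0, 0, 4.5, 0, 0, 0, 140],
    [0, 0, 4.5, 0, 0, 0, 140],
    [0, 0, 4.5, 0, 0, 0, 140],
    [0, 0, 4.5, 0, 0, 0, 140],
  ],
)

```text
t: 20.1
tcp_pos: [0.4706, -0.1077, 0.1682]
tcp_rot: [[0.0, -0.041, -0.999], [-0.001, -0.999, 0.041], [-1.0, 0.001, -0.0]]
contact_force: [0.2, -1.1, 1.0]
finger_gap: 0.0422
```

Emit:
play_rows(
  moves=[
    [0, 0, 4.5, 0, 0, 0, 140],
    [0, 0, 2.0, 0, 0, 0, 140],
    [0, 0, 0, 0, 0, 0, 140],
    [0, 0, 0, 0, 0, 0, 140],
  ],
)

```text
t: 20.5
tcp_pos: [0.4078, -0.1054, 0.168]
tcp_rot: [[0.0, -0.042, -0.999], [-0.001, -0.999, 0.042], [-1.0, 0.001, -0.0]]
contact_force: [0.3, 1.0, -0.4]
finger_gap: 0.0424
```

```bash
python3 -c "
from lev import *
from workcell import vision
import pickle
st()
d={n:vision.snapshot(n) for n in('scene','top','wrist')};pickle.dump(d,open('s20.pkl','wb'))
crop(d['scene'],'pics/s20.png',185,385,110,240,4)
crop(d['top'],'pics/t20.png',190,350,65,295,2)
cv2.imwrite('pics/w20.png',d['wrist']['color'][:,:,::-1])
crop(d['wrist'],'pics/w20c.png',180,330,0,200,3)
"
```

```text
t 20.5 p [ 0.4078 -0.1054  0.168 ] yaw -92.41 x [ 4.e-04 -1.e-03 -1.e+00] F [ 0.3  1.  -0.4] M [ 0.01 -0.01  0.06] gap 0.0424 q [-22.2 -11.2  98.2  -0.   93.   70.2]
```

View pics/s20.png

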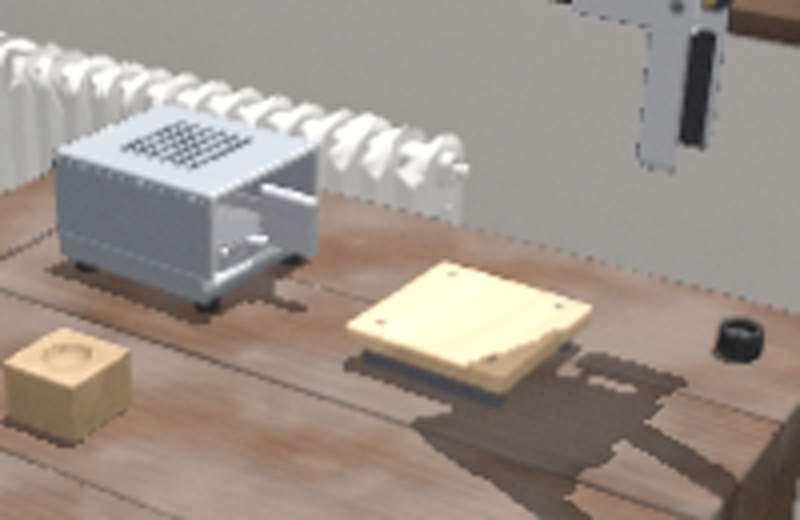

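View pics/t20.png

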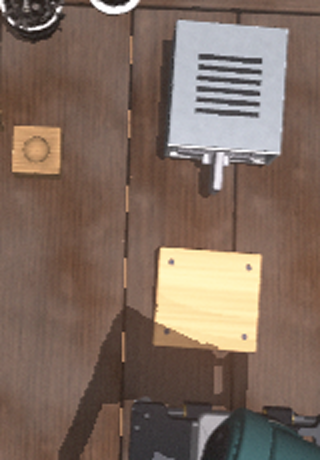

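View pics/w20.png

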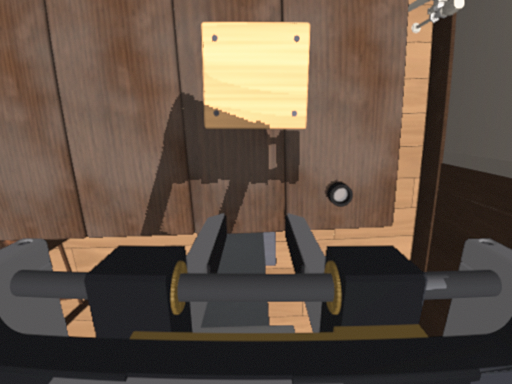

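```bash
python3 -c "
from h import *
import pickle
d=pickle.load(open('s20.pkl','rb'))
crop(d['top'],'pics/t21.png',265,335,65,170,5);crop(d['scene'],'pics/s21.png',195,275,130,190,9)
"
```

```text
(no output)
```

View pics/t21.png

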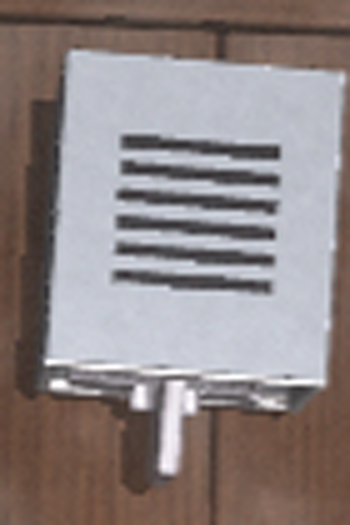

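View pics/s21.png

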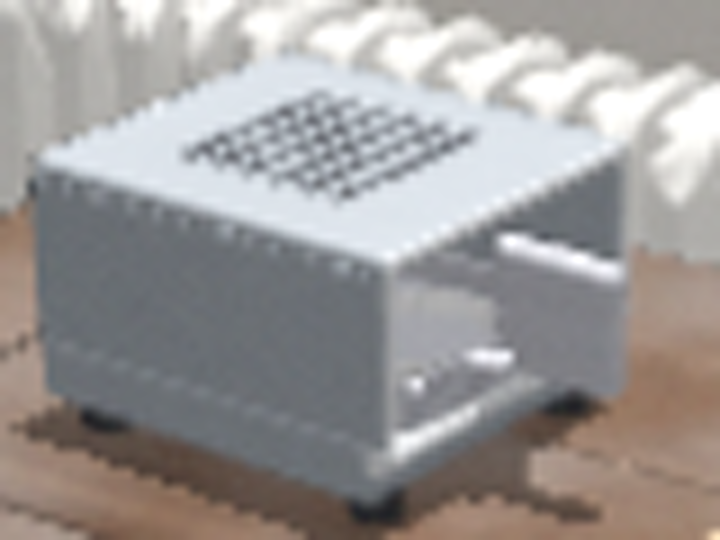

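```bash
python3 -c "
from h import *
import pickle
d=pickle.load(open('s20.pkl','rb'));T=d['top'];S=d['scene']
c=lambda x0,y0,k,u,v:(x0+(u+.5)/k-.5,y0+(v+.5)/k-.5)
a=c(265,65,5,168,476);b=c(195,130,9,625,275)
print(onz(T,a,.08),onz(S,b,.08),tri([ray(T,a),ray(S,b)]))
fl=onz(T,c(265,65,5,46,361),.092);fr=onz(T,c(265,65,5,325,385),.092);print('mouth mid',(fl+fr)/2)
"
```

```text
[ 0.65373342 -0.11278754  0.08      ] [ 0.65133523 -0.11206336  0.08      ] (array([ 0.65311906, -0.11331166,  0.07921996]), [np.float64(0.0008484799345188092), np.float64(0.0008484799345188221)])
mouth mid [ 0.69734375 -0.11806228  0.092     ]
```

```bash
python3 -c "
from workcell import bot
print(bot.hand_in())"
```

```text
the job is handed in; nothing more can be done
None
```

The tray of bracelets is in the drying cabinet with its nose against the back wall, the gripper is clear of everything, and the job is handed in. It took about 20.7 s.

I lifted the tray by its cross handle, set it level on the stand nose towards the cabinet and let go. Then I gripped the tail blade, took the tray across the gap and pushed until it stopped.

**Crossing:** The tray was not sliding on the stand or the sill for most of the crossing. The gripper carried its full weight (5–6 N), about 1 mm above support height. The nose sagged by roughly 1–2 mm at one point; I corrected this by tilting the tool 0.6° nose-up, then eased the tray onto the cabinet floor before the final push.

**Last checks:**
- **Home:** the tray stopped firmly, with contact force rising from 5 to 15 N and no further movement. The blade's end measures 43.6 mm outside the mouth, against 43 mm expected when fully home.
- **Level:** the blade's top is at 79–80 mm, against 80 mm expected.
- **Bystanders:** the wooden block and the loupe are where they started, by eye in the images.
- **Bracelets:** I could see both in the tray until it entered the cabinet. In the final images they are mostly hidden by the cabinet, so I infer both are still in the tray from the level, slow push.

No check failed. The top and scene cameras disagreed by about 2–4 mm on the stand's and cabinet's positions, roughly the stated calibration accuracy.

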